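# Load the flow-cell holder and clamp it

### The arm

A 6-joint arm with a two-finger parallel gripper is mounted at the origin on a cart in front of the work surface, level with it; the furniture and walls round the work are solid. World frame = base frame: x ahead of the robot, y to its left, z up, the work surface at z = 0. Lengths are in mm, angles in rad, forces in N, time in s.
With the tool pointing down it reaches from about 250 to 725 mm from the base axis. Payload 4 kg.
Tool frame: the origin (TCP) lies midway between the tips of the shut fingers; the grasp point (between the pads) lies 19 mm behind it; z points along the fingers, y is the line along which they close (so a half turn about z gives the same grasp; the last joint's range is limited). The gripper opens to 85 mm and grips with 20 to 120 N. Pads are 22 mm wide; open, the fingers measure 114 mm over their backs; the gripper's body (76 mm by 85 mm) begins 54 mm behind the grasp point. The pads swing forward as they close: fully open they stand 13 mm farther back than shut.
Start: joints at [0, 0.241, 0.005, 1.335, 0, 1.571], TCP at [499.999, -0, 231.306] pointing down, gripper open.
Joint ranges: [-2.72, 2.72], [-1.05, 1.87], [-1.09, 1.28], [-1.99, 2.15], [-1.42, 1.44], [-3.14, 3.14]. Speed limits (rad/s): [2.79, 2.79, 3.14, 3.14, 3.14, 3.14].

### API

Orientations are given as a unit quaternion [x, y, z, w].
In Python, from rig import manip gives the robot as it stands.
- The arm moves only by the shell command python3 jog.py 'ROWS' [FORCE]. ROWS is rows parted by semicolons, their numbers by spaces, 1 to 10 of them, each of 7 numbers: dx, dy, dz in mm, then a rotation vector rx, ry, rz in rad, then the opening from 0.0 (shut) to 1.0 (fully open); each row shifts and turns the commanded pose from where the row before left it, along the tool's axes as they then stand; what a row does not reach is not made up. A row lasts 1/12 s, in which the tool goes at most 41.7 mm and 0.125 rad, less where a joint would pass 70% of its speed; a pose out of reach is approached as far as the arm can. The fingers move at their own pace and stop on an object; FORCE is the grip in N (left out, the last holds). Time passes only in rows, so rows that do not move let the fingers close. It prints the time, the measured TCP pose, the force, the opening and the grip force at its end.
- manip.get_state(): the state, without advancing time (a new reading comes with each control period).
- manip.read_camera(name): name is "scene" or "side" or "wrist"; returns a dict with "pixels" (384x512x3 uint8, red, green, blue), "fovy" (degrees; the focal length in pixels is half the picture's height over the tangent of half this angle, whatever the lens; pixels are square), "cx", "cy" (the principal point, pixels), "D" ([k1, k2, p1, p2, k3] as OpenCV has them; the pictures are not rectified), "extrinsics" (4x4, takes a point from world to camera coordinates); the wrist camera has in their place "mount" (4x4, takes a point from camera to tool coordinates, whose origin is the TCP and whose axes are the flange's). Camera axes: x right, y up, looking along -z (the intrinsics and any distortion apply to the point x, -y, -z); pixel columns grow to the right and rows downward; lengths in mm; the calibration is good to about 2 mm. A picture is of the moment at which its call begins: read the wrist's pose just before it. There is no depth.
- manip.job_done(): hands the job in; it is judged then, once.
The state is a dict: "t": time; "qpos": joint angles; "dq": joint speeds; "joint_efforts": joint torques, N m; "position": TCP position; "ee_rot": TCP orientation; "force": force on the tool from outside, world axes, zero at the start; "moment": the same for the moment, N m; "gripper_width": opening from 0.0 (shut) to 1.0 (fully open); "gripper_force": force on a finger pad.
Only numpy, scipy, OpenCV 4.12 (cv2) and the standard library are available. Lean on these libraries where they do the work, as an engineer would, in place of code of your own. Each camera call takes 0.05 s, during which the arm holds its last target. There are 200 camera calls.

### The job

Get the flow-cell holder ready for imaging: slide every grey flow-cell carrier that lies on the bench, glass end first, into a lane of the holder until it is fully home against the stop (one carrier to a lane, any lane). When all of them are in, clamp them: turn the wing screw over each loaded lane clockwise to its end stop; an empty lane's screw does not matter. Do not knock over the brown vial behind the holder.

Things in the scene. Friction and masses are not known exactly. Their poses are not given: they have to be found in the camera images.
- holder: Aluminium flow-cell holder fixed on the bench; base plate 150 (x) x 252 (y) x 12 mm. Origin: centre of its underside. +x runs from its open loading side to the port block at the back, +y to the left. Three lanes along x, centres y = +78, 0, -78; lane floor = plate top, z = 12, from x = -75 to the stop, the port block's face, x = 50 (block: to x = 75, z = 46; hose barbs to z = 65).
- lane1_home (a point): Left lane (holder y = +78 mm): lane centre on its floor at the end stop, holder (50, 78, 12) mm, axes as the holder's. A fully home carrier's tip point lies here. White round-nosed guide rails 10 mm high beside the lanes, from holder x = -67, leave each lane 60 mm wide.
- lane2_home (a point): Middle lane (holder y = 0): the same point, holder (50, 0, 12) mm. A bridge, holder x = -6 to 30, z = 37 to 49, crosses all the lanes; under it a rubber pressure pad hangs over each lane (x = -1 to 25), which leaves a slot 9 mm high above the lane floor while its screw is fully open.
- lane3_home (a point): Right lane (holder y = -78 mm): the same point, holder (50, -78, 12) mm. Each screw lowers only the pad of its own lane, by 3.2 mm at the end stop, where the pad presses lightly on a carrier's 6 mm blade and holds it; with the screw closed no carrier can enter.
- screw1_top (a point): Centre of the top of the left clamp screw's black wing knob, on its vertical axis, 81 mm above the bench (over lane 1; holder x = 12). The wing is a bar 42 x 13 mm, 22 mm high (z = 59 to 81), on a collar 27 mm across. The point and its axes do not turn with the screw.
- screw1 (a joint): Angle of the left clamp screw, rad: 0 fully open, grows clockwise seen from above, end stop at 4.4. At angle a the wing's long direction stands at (0.6 - a) rad from the holder's x axis, counted anticlockwise from above. Friction about 0.05 N m; it stays where it is left and does not rise or sink.
- screw2_top (a point): Centre of the top of the middle clamp screw's black wing knob, on its vertical axis, 81 mm above the bench (over lane 2; holder x = 12). The wing is a bar 42 x 13 mm, 22 mm high (z = 59 to 81), on a collar 27 mm across. The point and its axes do not turn with the screw.
- screw2 (a joint): Angle of the middle clamp screw, rad: 0 fully open, grows clockwise seen from above, end stop at 4.4. At angle a the wing's long direction stands at (0.6 - a) rad from the holder's x axis, counted anticlockwise from above. Friction about 0.05 N m; it stays where it is left and does not rise or sink.
- screw3_top (a point): Centre of the top of the right clamp screw's black wing knob, on its vertical axis, 81 mm above the bench (over lane 3; holder x = 12). The wing is a bar 42 x 13 mm, 22 mm high (z = 59 to 81), on a collar 27 mm across. The point and its axes do not turn with the screw.
- screw3 (a joint): Angle of the right clamp screw, rad: 0 fully open, grows clockwise seen from above, end stop at 4.4. At angle a the wing's long direction stands at (0.6 - a) rad from the holder's x axis, counted anticlockwise from above. Friction about 0.05 N m; it stays where it is left and does not rise or sink.
- carrier1: Grey flow-cell carrier, 180 mm, 120 g, all alike; may be absent; lies flat on the bench. Origin: on the underside, mid length and width. +x to the entering end, +z up. Flat blade x = -45 to 90, 56 wide, 6 thick, glass cell in its top. Upright ribbed grip x = -90 to -35, 16 wide (17 over the ribs), z = 0 to 27; behind x = -45 there is only the grip, with free room beside it for fingers.
- carrier1_tip (a point): Middle of carrier 1's entering edge, on the underside (carrier x = 90 mm, z = 0), axes as the carrier's.
- carrier2: Grey flow-cell carrier, 180 mm, 120 g, all alike; may be absent; lies flat on the bench. Origin: on the underside, mid length and width. +x to the entering end, +z up. Flat blade x = -45 to 90, 56 wide, 6 thick, glass cell in its top. Upright ribbed grip x = -90 to -35, 16 wide (17 over the ribs), z = 0 to 27; behind x = -45 there is only the grip, with free room beside it for fingers.
- carrier2_tip (a point): Middle of carrier 2's entering edge, on the underside (carrier x = 90 mm, z = 0), axes as the carrier's.
- carrier3: Grey flow-cell carrier, 180 mm, 120 g, all alike; may be absent; lies flat on the bench. Origin: on the underside, mid length and width. +x to the entering end, +z up. Flat blade x = -45 to 90, 56 wide, 6 thick, glass cell in its top. Upright ribbed grip x = -90 to -35, 16 wide (17 over the ribs), z = 0 to 27; behind x = -45 there is only the grip, with free room beside it for fingers.
- carrier3_tip (a point): Middle of carrier 3's entering edge, on the underside (carrier x = 90 mm, z = 0), axes as the carrier's.
- vial: Closed brown glass vial, 34 mm in diameter, 78 mm high, standing loose behind the holder; origin centre of its underside.

How it is judged:
By the outcome, as a careful person would: the job done as asked, in the order asked, and still so for the second after the job is handed in, with the robot touching nothing.
Of carrier1, carrier2, carrier3 only 2 to 3 are there at a start; the rules pass over those that are not, and their reading is None.
At some moment in a run one of carrier1, carrier2, carrier3 may be knocked a few centimetres aside while the robot is not near it.
Once in a run the grip may slacken for a moment while it holds something.
It also fails if it takes over 210 s, if anything falls off the work surface, if the arm or the gripper's body presses on something with over 40 N, if the wrist force passes 120 N, or if a joint passes its speed limit or range.

## Working session

There is one attempt and no reset: what is moved stays moved. The work goes in short steps, Python scripts to look and compute and a shell command to move; the robot and the scene stay as the last step left them, time stands still between calls to the robot, and variables do not carry over. Pictures are saved under pics/ and viewed, at most 14 in all, crops included, and the job is handed in when it is done.

```bash
ls; mkdir -p pics
python3 - <<'E'
from rig import manip
import cv2,numpy as np
s=manip.get_state();print(s['position'],s['ee_rot'],s['t'])
ims=[]
for n in ['scene','side','wrist']:
    c=manip.read_camera(n)
    cv2.imwrite(f'pics/{n}0.png',c['pixels'][:,:,::-1])
    print(n,{k:(np.round(v,4).tolist() if not isinstance(v,float) else v) for k,v in c.items() if k!='pixels'})
E
```

```text
jog.py
pics
rig.py
[ 4.99349179e+02 -7.25255039e-03  2.30388620e+02] [ 0.70712143  0.7070913  -0.00077105 -0.00075645] 0.0
scene {'fovy': 47.95457253560086, 'cx': 260.4822604552777, 'cy': 195.00409687219008, 'D': [0.0251, 0.0, 0.0, 0.0, 0.0], 'extrinsics': [[-0.777, -0.6293, 0.015, 493.1713], [0.3482, -0.4098, 0.8431, -289.3136], [-0.5244, 0.6603, 0.5376, -958.3583], [0.0, 0.0, 0.0, 1.0]]}
side {'fovy': 48.240836887532865, 'cx': 259.3557170393833, 'cy': 189.01817909294596, 'D': [-0.0086, 0.0, 0.0, 0.0, 0.0], 'extrinsics': [[-0.9421, -0.3345, -0.0217, 582.2415], [0.1963, -0.603, 0.7732, -170.3756], [-0.2718, 0.7242, 0.6338, -1450.7601], [0.0, 0.0, 0.0, 1.0]]}
wrist {'fovy': 64.80952937508539, 'cx': 260.79088042991685, 'cy': 196.57712253739894, 'D': [-0.0733, 0.0, 0.0, 0.0, 0.0], 'mount': [[-0.0001, 0.949, 0.3153, 80.1206], [1.0, -0.0002, 0.0009, 0.0201], [0.0009, 0.3153, -0.949, -143.4892], [0.0, 0.0, 0.0, 1.0]]}
```
View pics/scene0.png

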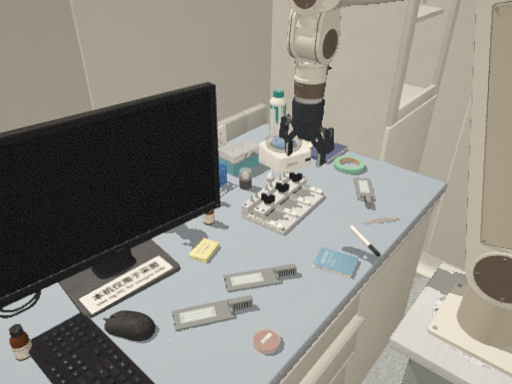

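View pics/side0.png

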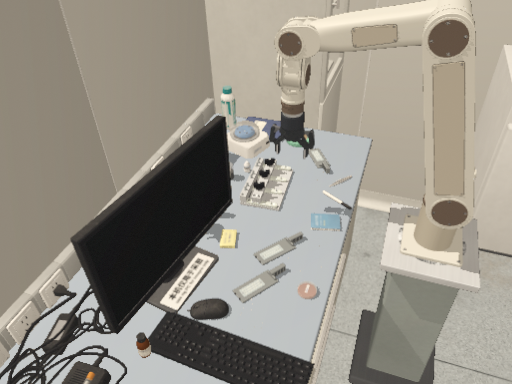

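View pics/wrist0.png

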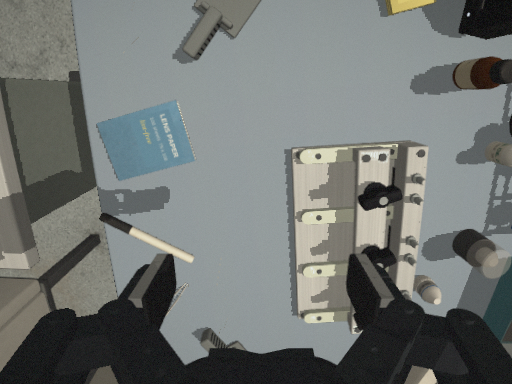

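Create h.py:
```python
from rig import manip
import cv2, numpy as np
from scipy.spatial.transform import Rotation as R
from scipy.optimize import least_squares
F=np.diag([1,-1,-1.])
class Cam:
    def __init__(s,name,save=None):
        st=manip.get_state(); c=manip.read_camera(name); s.im=c['pixels']
        f=s.im.shape[0]/2/np.tan(np.radians(c['fovy'])/2)
        s.K=np.array([[f,0,c['cx']],[0,f,c['cy']],[0,0,1.]]); s.D=np.array(c['D'])
        if name=='wrist':
            T=np.eye(4);T[:3,:3]=R.from_quat(st['ee_rot']).as_matrix();T[:3,3]=st['position']
            E=np.linalg.inv(T@np.array(c['mount']))
        else: E=np.array(c['extrinsics'])
        s.Rm=F@E[:3,:3]; s.t=F@E[:3,3]
        if save: cv2.imwrite(f'pics/{save}.png',s.im[:,:,::-1]); np.savez(f'pics/{save}.npz',K=s.K,D=s.D,Rm=s.Rm,t=s.t,im=s.im)
    def proj(s,P): return cv2.projectPoints(np.array(P,float).reshape(-1,1,3),cv2.Rodrigues(s.Rm)[0],s.t,s.K,s.D)[0][:,0]
    def ray(s,p):
        u=cv2.undistortPoints(np.array(p,float).reshape(-1,1,2),s.K,s.D)[:,0]
        d=np.c_[u,np.ones(len(u))]@s.Rm; return -s.Rm.T@s.t, d/np.linalg.norm(d,axis=1)[:,None]
    def plane(s,p,z):
        o,d=s.ray(p); return o+d*((z-o[2])/d[:,2])[:,None]
def load(n):
    c=Cam.__new__(Cam); q=np.load(f'pics/{n}.npz')
    for k in q: setattr(c,k,q[k])
    return c
def tri(obs):
    """obs: [(cam,pixel)] -> point, residual mm"""
    A=0;b=0;L=[]
    for c,p in obs:
        o,d=c.ray([p]);M=np.eye(3)-np.outer(d[0],d[0]);A=A+M;b=b+M@o;L.append((o,M))
    x=np.linalg.solve(A,b); return x,[np.linalg.norm(M@(x-o)) for o,M in L]
```

Run:
```python
from h import *
np.set_printoptions(precision=1,suppress=True)
a=Cam('scene','s1');b=Cam('side','d1');w=Cam('wrist','w1')
print('scene',a.plane([(224,278),(296,268),(172,315),(252,303),(363,180),(370,203),(284,230),(324,198),(245,180)],6))
print('side',b.plane([(257,254),(302,235),(237,291),(285,268),(311,149),(327,166)],6))
print('wrist',w.plane([(293,148),(428,143),(297,318)],12))
print('wrist knobs',w.plane([(380,196),(376,258)],81))
print('w grip',w.plane([(192,50),(216,340),(480,72),(475,250)],0), w.ray([(0,0)])[0])
print('holder from scene',a.plane([(284,230),(324,198),(242,218)],12))
print('vial', a.plane([(208,222),(246,187)],0))
```

```text
scene [[ 538.   262.2    6. ]
 [ 422.7  118.4    6. ]
 [ 546.4  421.9    6. ]
 [ 432.4  281.     6. ]
 [ 501.8 -392.4    6. ]
 [ 417.3 -277.8    6. ]
 [ 540.7    9.5    6. ]
 [ 543.2 -208.8    6. ]
 [ 808.5 -130.9    6. ]]
side [[ 536.   253.7    6. ]
 [ 418.8  123.2    6. ]
 [ 542.9  413.     6. ]
 [ 431.6  281.3    6. ]
 [ 518.8 -396.2    6. ]
 [ 425.1 -294.6    6. ]]
wrist [[ 537.9   21.2   12. ]
 [ 703.3   28.8   12. ]
 [ 552.7 -229.4   12. ]]
wrist knobs [[622.4 -16.7  81. ]
 [627.4 -89.2  81. ]]
w grip [[ 420.4  132.6    0. ]
 [ 428.2 -283.7    0. ]
 [ 763.6  114.2    0. ]
 [ 809.5 -125.6    0. ]] [499.9  80.1 374.3]
holder from scene [[ 536.2   16.1   12. ]
 [ 538.6 -200.5   12. ]
 [ 665.3   48.9   12. ]]
vial [[ 739.4  115.9    0. ]
 [ 782.7 -106.     0. ]]
```

```bash
python3 jog.py '-30 18 0 0 0 0 1;-30 18 0 0 0 0 1;-30 18 0 0 0 0 1;-30 18 0 0 0 0 1;0 0 0 0 0 0 1;0 0 0 0 0 0 1'
python3 - <<'E'
from h import *
w=Cam('wrist','w2')
cv2.imwrite('pics/w2v.png',cv2.resize(w.im[:330,230:500,::-1],None,fx=1.8,fy=1.8,interpolation=2))
E
```

```text
t: 0.8
position: [572.2, -121.6, 230.2]
ee_rot: [0.708, 0.706, -0.0, -0.001]
force: [-0.7, 1.1, 0.3]
gripper_width: 1.003
gripper_force: 0.0
```

View pics/w2v.png

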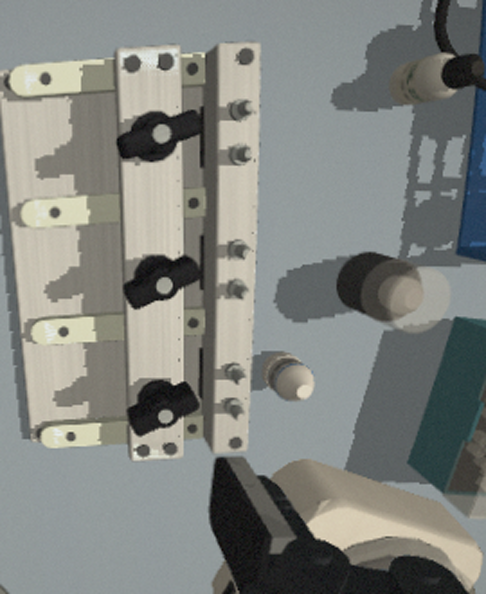

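Run:
```python
from h import *
np.set_printoptions(precision=2,suppress=True)
w=load('w2'); f=lambda p: np.array(p,float)/1.8+[230,0]
m=[(50,126,46),(75,126,46),(75,-126,46),(50,-126,46),(-6,126,49),(30,126,49),(30,-126,49),(-6,-126,49),(12,78,81),(12,0,81),(12,-78,81)]
p=f([(219,44),(259,42),(247,450),(205,452),(117,50),(181,46),(184,457),(132,460),(161,132),(164,284),(165,414)])
def res(q,zfree=True):
    P=np.array(m,float);c,s=np.cos(q[2]),np.sin(q[2])
    P=np.c_[P[:,:2]@np.array([[c,s],[-s,c]])+q[:2],P[:,2]+q[3]]
    return (w.proj(P)-p).ravel()
r=least_squares(res,[617,-103,.05,0],loss='soft_l1');print(r.x,r.fun.reshape(-1,2) if 0 else res(r.x).reshape(-1,2).round(1).tolist())
E=f([(119,143),(202,120),(128,298),(199,266),(131,423),(197,392)])
# wing axis ends lie between top z=81 and side; use top
X=w.plane(E,75)
for i in range(3):
    d=X[2*i+1]-X[2*i];print('wing',np.arctan2(d[1],d[0])-r.x[2],np.hypot(*d[:2]))
print(w.plane(f([(290,380),(305,395)]),[78]))
```

```text
[ 619.73 -100.24    0.07   -2.89] [[-1.5, 0.2], [0.9, 0.2], [0.0, -0.2], [3.3, 0.1], [-0.6, -0.5], [0.3, -0.5], [-0.6, -0.4], [-1.0, -0.1], [0.4, 1.4], [0.1, 0.2], [0.1, -0.2]]
wing 0.19930347468791387 44.09650883497693
wing 0.36888056477366804 42.68699530229758
wing 0.4123828327883617 43.457160806603135
[[ 709.93 -156.18   78.  ]
 [ 720.46 -165.82   78.  ]]
```

```bash
cat >> h.py <<'E'
def box(x0,x1,y0,y1,z0,z1): return np.array([(x,y,z) for x in(x0,x1) for y in(y0,y1) for z in(z0,z1)],float)
def cyl(r,z0,z1): return np.array([(r*np.cos(a),r*np.sin(a),z) for a in np.arange(0,6.28,.3) for z in(z0,z1)])
def place(P,x,y,th,z=0):
    c,s=np.cos(th),np.sin(th); return np.c_[P[:,:2]@np.array([[c,s],[-s,c]])+[x,y],P[:,2]+z]
def sil(cam,parts,q,S=4,shape=(384,512)):
    m=np.zeros((shape[0]*S,shape[1]*S),np.uint8)
    for P in parts:
        h=cv2.convexHull(((cam.proj(place(P,*q))+.5)*S).astype(np.int32)); cv2.fillConvexPoly(m,h,255)
    return cv2.resize(m,shape[::-1],interpolation=cv2.INTER_AREA)/255.
def silfit(cam,parts,q0,mask,steps,roi,iters=3):
    """coordinate search by IoU over q=(x,y,th,z)"""
    from scipy.optimize import minimize
    x0,x1,y0,y1=roi; mk=mask[y0:y1,x0:x1].astype(float)
    def cost(v):
        s=sil(cam,parts,np.array(q0)+np.r_[v*steps,np.zeros(len(q0)-len(steps))])[y0:y1,x0:x1]
        return 1-np.minimum(s,mk).sum()/np.maximum(s,mk).sum()
    n=len(steps);sx=np.vstack([np.zeros(n),np.eye(n)])
    r=minimize(cost,np.zeros(n),method='Nelder-Mead',options=dict(initial_simplex=sx,maxiter=150,xatol=.02,fatol=1e-4))
    return np.array(q0)+np.r_[r.x*steps,np.zeros(len(q0)-n)],1-r.fun
WING=[box(-21,21,-6.5,6.5,59,81),cyl(13.5,49,81)]
def wings(cam,hold,a0=(.3,.3,.3),thr=60):
    dark=cam.im.max(2)<thr; out=[]
    for y,a in zip((78,0,-78),a0):
        c=place(np.array([[12.,y,0]]),*hold[:3])[0]
        u=cam.proj([[c[0],c[1],70]])[0].astype(int);h=34
        roi=(max(u[0]-h,0),u[0]+h,max(u[1]-h,0),u[1]+h)
        best=max((silfit(cam,WING,[c[0],c[1],a+d+hold[2],0],dark,np.array([3,3,.3]),roi) for d in(-.4,0.,.4)),key=lambda t:t[1])
        out.append((best[0]-[0,0,hold[2],0],best[1],c[:2]))
    return out
E
python3 - <<'E'
from h import *
np.set_printoptions(precision=2,suppress=True)
w=load('w2')
for part in (cyl(13.5,49,81),cyl(13.5,49,59),):
    import h; h.WING[1]=part
    for o in wings(w,[619.7,-100.2,.07,0]): print(o)
E
```

```text
(array([626.43, -21.03,   0.23,   0.  ]), np.float64(0.6797474110314506), array([626.22, -21.55]))
(array([631.81, -98.86,   0.31,   0.  ]), np.float64(0.6666594694965939), array([631.67, -99.36]))
(array([ 635.84, -176.52,    0.37,    0.  ]), np.float64(0.6435830648582137), array([ 637.13, -177.17]))
(array([626.3 , -20.94,   0.24,   0.  ]), np.float64(0.7440234263689128), array([626.22, -21.55]))
(array([631.95, -99.07,   0.3 ,   0.  ]), np.float64(0.7399188546826612), array([631.67, -99.36]))
(array([ 636.52, -177.59,    0.44,    0.  ]), np.float64(0.7030583405457985), array([ 637.13, -177.17]))
```

```bash
python3 jog.py '-36 -20 0 0 0 0 1;-36 -20 0 0 0 0 1;-36 -20 0 0 0 0 1;-36 -20 0 0 0 0 1;-36 -20 0 0 0 0 1;0 0 0 0 0 0 1;0 0 0 0 0 0 1'
python3 - <<'E'
from h import *
w=Cam('wrist','w3')
E
python3 jog.py '40 0 0 0 0 0 1;40 0 0 0 0 0 1;40 0 0 0 0 0 1;40 0 0 0 0 0 1;40 0 0 0 0 0 1;40 0 0 0 0 0 1;40 0 0 0 0 0 1;40 0 0 0 0 0 1;40 0 0 0 0 0 1;40 0 0 0 0 0 1'
python3 jog.py '40 0 0 0 0 0 1;40 0 0 0 0 0 1;0 0 0 0 0 0 1;0 0 0 0 0 0 1'
python3 - <<'E'
from h import *
w=Cam('wrist','w4')
a=load('w3')
cv2.imwrite('pics/w34.png',np.hstack([a.im,w.im])[:,:,::-1][:, :])
v=np.hstack([a.im[:300,100:450],w.im[:300,100:450]])[:,:,::-1]
cv2.imwrite('pics/w34.png',cv2.resize(v,None,fx=1.14,fy=1.14))
E
```

```text
t: 1.43
position: [470.6, -300.5, 231.7]
ee_rot: [0.708, 0.706, 0.0, -0.0]
force: [0.7, 0.2, 0.2]
gripper_width: 1.001
gripper_force: 0.0
t: 2.32
position: [470.6, 104.2, 231.7]
ee_rot: [0.706, 0.709, 0.0, -0.0]
force: [0.5, 0.3, 0.6]
gripper_width: 0.998
gripper_force: 0.0
t: 2.65
position: [470.4, 184.0, 231.2]
ee_rot: [0.704, 0.71, -0.0, -0.0]
force: [0.1, -0.8, 0.2]
gripper_width: 1.001
gripper_force: 0.0
```

View pics/w34.png

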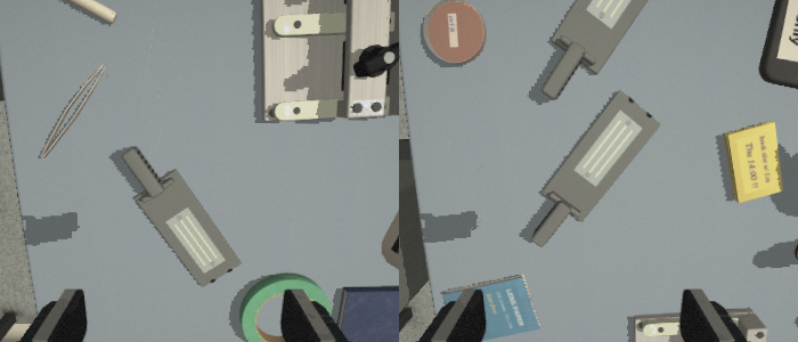

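```bash
cat >> h.py <<'E'
CAR=[box(-45,90,-28,28,0,6),box(-90,-35,-8.2,8.2,0,27)]
def carmask(im):
    i=im.astype(int); return ((i[...,2]-i[...,0])<6)&(i.max(2)<235)
def carfit(cam,q0,pad=25,zfree=False):
    b=sil(cam,CAR,q0)>0; ys,xs=np.where(b); mk=np.zeros(b.shape,bool)
    roi=(max(xs.min()-pad,0),min(xs.max()+pad,512),max(ys.min()-pad,0),min(ys.max()+pad,384))
    m=cv2.morphologyEx(carmask(cam.im).astype(np.uint8),cv2.MORPH_CLOSE,np.ones((5,5)))
    n,l=cv2.connectedComponents(m); k=np.bincount(l[b&(l>0)]).argmax()
    st=np.array([8,8,.15,4]) if zfree else np.array([8,8,.15])
    return silfit(cam,CAR,q0,l==k,st,roi)
E
python3 - <<'E'
from h import *
np.set_printoptions(precision=3,suppress=True)
w3=load('w3');w4=load('w4')
print(w4.im[200,150],w4.im[145,255],w3.im[200,300])
f=lambda c,p:c.plane(p,6)[:,:2]
g=lambda x,y,r=0:((x/1.14+100-r),y/1.14)
for c,gp,tip,name in((w3,g(130,152),g(225,278),'C'),(w4,g(538,240,350),g(640,105,350),'A'),(w4,g(550,92,350),g(650,-45,350),'B')):
    P=f(c,[gp,tip]); d=P[1]-P[0]; th=np.arctan2(d[1],d[0]); q0=[*(P.mean(0)),th,0.]
    q,i=carfit(c,q0); q2,i2=carfit(c,list(q),zfree=True)
    print(name,np.array(q0),q,i,q2,i2)
    np.save(f'pics/{name}.npy',q)
E
```

```text
[ 98 102 101] [139 141 129] [148 157 156]
C [ 466.874 -336.643   -0.952    0.   ] [ 463.468 -333.259   -0.963    0.   ] 0.9103653428737377 [ 463.365 -332.67    -0.961    2.491] 0.9142694777518896
A [473.972 196.046   0.939   0.   ] [473.217 196.727   0.917   0.   ] 0.8451889937605978 [472.157 197.43    0.917  11.722] 0.8683392745197892
B [483.983 344.379   0.922   0.   ] [483.872 349.871   0.955   0.   ] 0.9022958093875203 [483.798 349.315   0.953   5.038] 0.9052905830232827
```

```bash
python3 jog.py '-35 -29 12 0 0 0 1;-35 -29 12 0 0 0 1;-35 -29 12 0 0 0 1;-35 -29 12 0 0 0 1;0 0 0 0 0 .109 1;0 0 0 0 0 .109 1;0 0 0 0 0 .109 1;0 0 0 0 0 .109 1;0 0 0 0 0 .109 1;0 0 0 0 0 .109 1'
python3 jog.py '0 0 0 0 0 0 .8;0 0 0 0 0 0 .8'
cat >> h.py <<'E'
def toolgo(x,y,z,ang,flip=0):
    """tool-frame displacement to TCP world target and tool-z turn to bring tool x to world angle ang"""
    s=manip.get_state(); M=R.from_quat(s['ee_rot']).as_matrix(); a=np.arctan2(M[1,0],M[0,0])
    d=M.T@(np.array([x,y,z])-s['position']); rz=-(((ang-a)+np.pi)%(2*np.pi)-np.pi)
    print('tool d',d.round(1),'rz',round(rz,3),'ang',round(a,3),'tilt',M[:,2].round(3),'J',s['qpos'].round(2),'pos',s['position'].round(1),'t',s['t'])
E
python3 - <<'E'
from h import *
np.set_printoptions(precision=3,suppress=True)
w=Cam('wrist','w5'); q0=np.load('pics/A.npy')
q,i=carfit(w,list(q0)); q2,i2=carfit(w,list(q),zfree=True); print(q,i,q2,i2)
ov=w.im[:,:,::-1].copy(); m=(sil(w,CAR,q)>.5).astype(np.uint8)
cv2.drawContours(ov,cv2.findContours(m,0,1)[0],-1,(0,0,255),1)
mk=carmask(w.im); ov2=np.dstack([mk*255]*3).astype(np.uint8)
cv2.imwrite('pics/w5v.png',cv2.resize(np.hstack([ov,ov2]),(800,300)))
c,s=np.cos(q[2]),np.sin(q[2]); toolgo(q[0]-66*c,q[1]-66*s,60,q[2])
E
```

```text
t: 3.53
position: [368.5, 55.0, 189.0]
ee_rot: [0.898, 0.439, 0.0, 0.0]
force: [0.3, 0.3, 0.2]
gripper_width: 0.998
gripper_force: 0.0
t: 3.7
position: [368.7, 55.3, 188.9]
ee_rot: [0.896, 0.443, 0.0, 0.0]
force: [0.2, -0.2, -0.1]
gripper_width: 0.799
gripper_force: 0.0
[467.665 187.53    0.798   0.   ] 0.8169940984302854 [468.521 186.121   0.812  28.128] 0.8389853734294299
tool d [ 99.5  -9.6 128.9] rz 0.12 ang 0.918 tilt [ 0. -0. -1.] J [ 0.15  0.01 -0.37  1.18 -0.    2.37] pos [368.8  55.4 188.9] t 3.75
```

View pics/w5v.png

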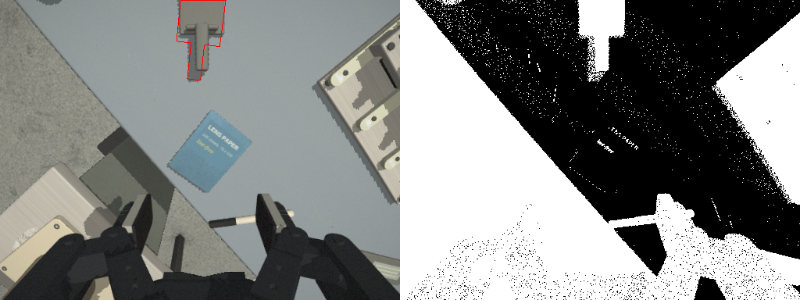

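```bash
cat >> h.py <<'E'
def cmask(cam,q0):
    im=cv2.medianBlur(cam.im,5).astype(int); m=((im[...,2]-im[...,0])<4).astype(np.uint8)
    m=cv2.morphologyEx(m,cv2.MORPH_CLOSE,np.ones((3,3)))
    b=sil(cam,CAR,q0)>0; near=cv2.dilate(b.astype(np.uint8),np.ones((41,41)))>0
    n,l=cv2.connectedComponents(m*near.astype(np.uint8)); k=np.bincount(l[b&(l>0)]).argmax(); return l==k
def mfit(cams,q0,steps=(8,8,.15)):
    from scipy.optimize import minimize
    st=np.array(steps); n=len(st); mk=[cmask(c,q0) for c in cams]; q0=np.array(q0,float)
    full=lambda v:q0+np.r_[v*st,np.zeros(4-n)]
    def ious(v):
        o=[]
        for c,m in zip(cams,mk):
            s=sil(c,CAR,full(v)); o.append(np.minimum(s,m).sum()/np.maximum(s,m).sum())
        return np.array(o)
    r=minimize(lambda v:-ious(v).sum(),np.zeros(n),method='Nelder-Mead',options=dict(initial_simplex=np.vstack([np.zeros(n),np.eye(n)]),maxiter=200,xatol=.01,fatol=1e-4))
    return full(r.x),ious(r.x)
E
python3 - <<'E'
from h import *
np.set_printoptions(precision=3,suppress=True)
L={n:load(n) for n in('w3','w4','w5','s1','d1')}
for name,views in(('A',('w4','s1','d1','w5')),('B',('w4','s1','d1')),('C',('w3','s1','d1'))):
    q0=np.load(f'pics/{name}.npy')
    print(name,'w only',*mfit([L[views[0]]],q0))
    q,i=mfit([L[v] for v in views],q0,(8,8,.15,4)); print('  multi zfree',q,i)
    q,i=mfit([L[v] for v in views],q0); print('  multi z0',q,i); np.save(f'pics/{name}.npy',q)
E
```

```text
A w only [473.552 196.96    0.921   0.   ] [0.965]
  multi zfree [473.785 197.398   0.92   -2.141] [0.959 0.945 0.204 0.952]
  multi z0 [473.492 197.825   0.926   0.   ] [0.961 0.918 0.204 0.953]
B w only [485.155 352.301   0.973   0.   ] [0.972]
  multi zfree [485.638 353.134   0.97   -2.717] [0.966 0.951 0.147]
  multi z0 [485.264 353.808   0.982   0.   ] [0.957 0.928 0.147]
C w only [ 463.46  -333.897   -0.975    0.   ] [0.966]
  multi zfree [ 463.996 -333.528   -0.97    -0.555] [0.96  0.903 0.2  ]
  multi z0 [ 463.656 -332.921   -0.972    0.   ] [0.958 0.901 0.199]
```

```bash
Z='0 0 0 0 0 -.125 .6'
python3 jog.py '0 0 0 0 0 -.125 .6;0 0 0 0 0 -.125 .6;0 0 0 0 0 -.125 .6;0 0 0 0 0 -.125 .6;0 0 0 0 0 -.125 .6;0 0 0 0 0 -.125 .6;0 0 0 0 0 -.125 .6;0 0 0 0 0 -.125 .6;0 0 0 0 0 -.125 .6;0 0 0 0 0 -.125 .6' >/dev/null
python3 jog.py '0 0 0 0 0 -.125 .6;0 0 0 0 0 -.125 .6;0 0 0 0 0 -.125 .6;0 0 0 0 0 -.125 .6;0 0 0 0 0 -.125 .6;0 0 0 0 0 -.125 .6;0 0 0 0 0 -.125 .6;0 0 0 0 0 -.125 .6;0 0 0 0 0 -.125 .6;0 0 0 0 0 -.125 .6' >/dev/null
python3 jog.py '0 0 0 0 0 -.125 .6;0 0 0 0 0 -.125 .6;0 0 0 0 0 -.125 .6;0 0 0 0 0 -.125 .6;0 0 0 0 0 -.125 .6;0 0 0 0 0 -.01 .6;0 0 0 0 0 0 .6'
python3 - <<'E'
from h import *
toolgo(433.7,144.6,60,.921+np.pi)
E
```

```text
t: 6.0
position: [369.1, 55.8, 188.8]
ee_rot: [-0.439, 0.899, -0.0, -0.0]
force: [-0.0, 0.2, -0.5]
gripper_width: 0.602
gripper_force: 0.0
tool d [-109.8    3.6  128.8] rz -0.012 ang -2.233 tilt [-0. -0. -1.] J [ 0.15  0.02 -0.37  1.18 -0.   -0.76] pos [369.1  55.8 188.8] t 6.0
```

```bash
python3 jog.py '-27.5 1 32 0 0 -.012 .6;-27.5 1 32 0 0 0 .6;-27.5 1 32 0 0 0 .6;-27.5 1 32 0 0 0 .6;0 0 0 0 0 0 .6;0 0 0 0 0 0 .6'
python3 - <<'E'
from h import *
toolgo(433.7,144.6,4,.921+np.pi)
w=Cam('wrist','w6')
cv2.imwrite('pics/w6.png',w.im[:,:,::-1])
E
```

```text
t: 6.5
position: [430.1, 144.7, 59.4]
ee_rot: [-0.445, 0.896, 0.0, -0.004]
force: [0.4, 0.2, 0.7]
gripper_width: 0.596
gripper_force: 0.0
tool d [-2.5 -3.1 55.4] rz 0.001 ang -2.219 tilt [-0.007 -0.003 -1.   ] J [ 0.32  0.31 -0.39  0.88 -0.   -0.6 ] pos [430.1 144.7  59.4] t 6.5
```

View pics/w6.png

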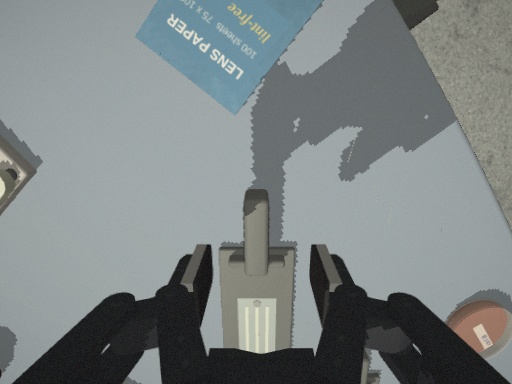

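```bash
python3 jog.py '-1.2 -1.5 20 0 0 0 .6;-1.2 -1.5 20 0 0 0 .6;0 0 10 0 0 0 .6;0 0 5 0 0 0 .6;0 0 0 0 0 0 .6' 60
python3 jog.py '0 0 0 0 0 0 0;0 0 0 0 0 0 0;0 0 0 0 0 0 0;0 0 0 0 0 0 0;0 0 0 0 0 0 0;0 0 0 0 0 0 0;0 0 0 0 0 0 0' 60
python3 jog.py '0 0 -15 0 0 0 0;0 0 -15 0 0 0 0;0 0 0 0 0 0 0;0 0 0 0 0 0 0'
python3 - <<'E'
from h import *
H=[619.7,-100.2,.07]
p=place(np.array([[-75-90-15-66.,0,0]]),*H)[0]; toolgo(p[0],p[1],36,.07+np.pi)
E
```

```text
t: 6.97
position: [435.8, 144.1, 8.5]
ee_rot: [-0.444, 0.896, -0.0, 0.001]
force: [0.4, -0.9, -0.2]
gripper_width: 0.598
gripper_force: 0.0
t: 7.55
position: [436.9, 145.1, 9.0]
ee_rot: [-0.445, 0.896, -0.0, 0.001]
force: [-2.6, -0.9, 8.2]
gripper_width: 0.169
gripper_force: 59.8
t: 7.88
position: [436.7, 145.0, 38.2]
ee_rot: [-0.445, 0.896, -0.0, 0.001]
force: [-0.4, 0.7, -1.4]
gripper_width: 0.172
gripper_force: 58.7
tool d [ 246.8 -108.8    1.9] rz 0.852 ang -2.219 tilt [ 0.003  0.001 -1.   ] J [ 0.32  0.35 -0.41  0.82 -0.   -0.6 ] pos [436.7 145.   38.2] t 7.8833
```

```bash
cat >> h.py <<'E'
HOLD=[box(-75,75,-126,126,0,12),box(50,75,-126,126,12,46),box(-6,30,-126,126,12,49)]+[place(p,12,y,.5) for y in(78,0,-78) for p in WING[:1]+[cyl(13.5,49,59)]]
def hfit(cams,rois,q0,steps=(6,6,.05)):
    from scipy.optimize import minimize
    st=np.array(steps);n=len(st);q0=np.array(q0,float);full=lambda v:q0+np.r_[v*st,np.zeros(4-n)]; mk=[]
    for c in cams:
        im=cv2.medianBlur(c.im,3).astype(int); m=((im[...,2]-im[...,0])<5).astype(np.uint8)
        m=cv2.morphologyEx(m,cv2.MORPH_CLOSE,np.ones((3,3)))
        b=sil(c,HOLD,q0)>0; near=cv2.dilate(b.astype(np.uint8),np.ones((15,15))); k,l=cv2.connectedComponents(m*near)
        mk.append(l==np.bincount(l[b&(l>0)]).argmax())
    def ious(v):
        o=[]
        for c,m,r in zip(cams,mk,rois):
            s=sil(c,HOLD,full(v),2)[r[2]:r[3],r[0]:r[1]]; mm=m[r[2]:r[3],r[0]:r[1]]
            o.append(np.minimum(s,mm).sum()/np.maximum(s,mm).sum())
        return np.array(o)
    r=minimize(lambda v:-ious(v).sum(),np.zeros(n),method='Nelder-Mead',options=dict(initial_simplex=np.vstack([np.zeros(n),np.eye(n)]),maxiter=150,xatol=.01,fatol=1e-4))
    return full(r.x),ious(r.x),mk
E
python3 - <<'E'
from h import *
np.set_printoptions(precision=3,suppress=True)
H=[619.7,-100.2,.07,0]
R_={'w2':(0,512,0,262),'w1':(0,512,0,245),'w3':(0,512,0,384),'w5':(0,512,0,235),'w4':(0,512,0,384),'s1':(0,512,0,384)}
for n in('w2','w1','w5','w3','s1'):
    try:
        q,i,m=hfit([load(n)],[R_[n]],H,(6,6,.05)); print(n,q,i)
    except Exception as e: print(n,e)
V=['w2','w1','w5']
print(*hfit([load(n) for n in V],[R_[n] for n in V],H,(6,6,.05,3))[:2])
f=lambda p: np.array(p,float)/1.8+[230,0]
w=load('w2');P=w.plane(f([(45,78),(55,212),(63,331),(70,436)]),22);print(P);d=P[3]-P[0];print('yaw',np.arctan2(-d[0],d[1])-np.pi if 0 else np.arctan2(d[0],-d[1]))
E
```

```text
w2 [619.026 -99.829   0.068   0.   ] [0.974]
w1 [ 619.962 -100.059    0.075    0.   ] [0.989]
w5 [ 619.011 -100.652    0.073    0.   ] [0.975]
w3 [ 619.799 -100.4      0.073    0.   ] [0.962]
s1 [ 619.497 -100.394    0.07     0.   ] [0.851]
[618.605 -99.93    0.071   2.215] [0.976 0.988 0.976]
[[ 565.885   14.05    22.   ]
 [ 571.557  -64.144   22.   ]
 [ 576.672 -142.057   22.   ]
 [ 581.808 -220.353   22.   ]]
yaw 0.06782638091244338
```

Run:
```python
from h import *
np.set_printoptions(precision=3,suppress=True)
from h import *
w=load('w6'); w.im[240:]=[100,120,140]
q0=np.load('pics/A.npy')
import h
# fit only grip region visible rows<240 with lateral shift
m=cmask(w,q0); 
for sh in(-4,-3,-2,-1,0,1):
    s=sil(w,CAR,[473.6-.796*sh,197.1+.605*sh,.921,0]); s[240:]=0; m2=m.copy(); m2[240:]=0
    print(sh,np.minimum(s,m2).sum()/np.maximum(s,m2).sum())
H=[619.3,-100.2,.071]
p=place(np.array([[-95-90-64.,0,0]]),*H)[0]; toolgo(p[0],p[1],38,.071+np.pi)
```

```text
-4 0.6305482903188584
-3 0.7159474908943747
-2 0.8004150610914726
-1 0.901221587643376
0 0.89237277486911
1 0.7965553617718312
tool d [ 249.2 -106.4   -0.2] rz 0.851 ang -2.219 tilt [ 0.003  0.001 -1.   ] J [ 0.32  0.35 -0.41  0.82 -0.   -0.6 ] pos [436.7 145.   38.2] t 7.8833
```

```bash
python3 jog.py '15 -6.4 0 0 0 0 0;31 -13.3 0 0 0 0 0;31 -13.3 0 0 0 0 0;31 -13.3 0 0 0 0 0;31 -13.3 0 0 0 0 0;31 -13.3 0 0 0 0 0;31 -13.3 0 0 0 0 0;31 -13.3 0 0 0 0 0;17 -7 0 0 0 0 0;0 0 0 0 0 .1 0'
python3 jog.py '0 0 0 0 0 .107 0;0 0 0 0 0 .107 0;0 0 0 0 0 .107 0;0 0 0 0 0 .107 0;0 0 0 0 0 .107 0;0 0 0 0 0 .107 0;0 0 0 0 0 .107 0;0 0 0 0 0 0 0;0 0 0 0 0 0 0'
python3 - <<'E'
from h import *
H=[619.3,-100.2,.071]
p=place(np.array([[-95-90-64.,0,0]]),*H)[0]; toolgo(p[0],p[1],22.5,.071+np.pi)
a=Cam('scene','s2'); cv2.imwrite('pics/s2v.png',cv2.resize(a.im[150:330,190:390,::-1],None,fx=3,fy=3,interpolation=2))
E
```

```text
t: 8.72
position: [368.6, -120.9, 36.6]
ee_rot: [-0.396, 0.918, -0.0, -0.001]
force: [-0.1, 0.8, -1.9]
gripper_width: 0.166
gripper_force: 58.8
t: 9.47
position: [369.6, -117.8, 36.8]
ee_rot: [-0.038, 0.999, 0.0, -0.001]
force: [0.2, 0.4, -1.1]
gripper_width: 0.169
gripper_force: 58.7
tool d [-1.4 -0.2 14.2] rz 0.005 ang -3.066 tilt [-0.001  0.    -1.   ] J [-0.31  0.23 -0.58  0.76  0.   -0.38] pos [ 369.6 -117.8   36.8] t 9.4667
```

View pics/s2v.png

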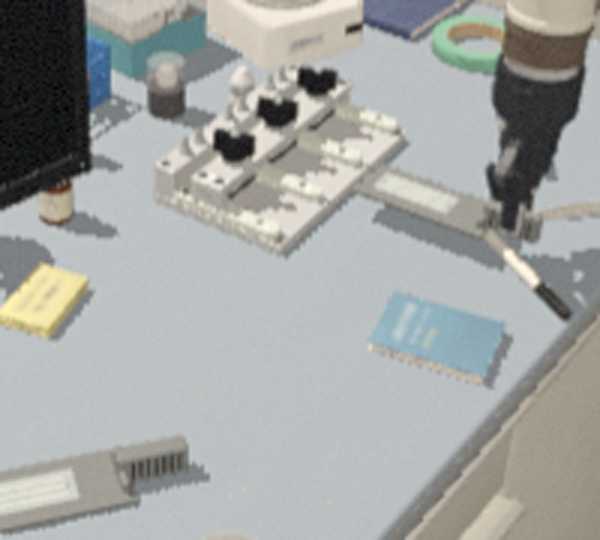

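```bash
python3 jog.py '-1.4 0 7 0 0 .005 0;0 0 7 0 0 0 0;0 0 0 0 0 0 0;-10 0 0 0 0 0 0;-10 0 0 0 0 0 0;-10 0 0 0 0 0 0;-10 0 0 0 0 0 0;0 0 0 0 0 0 0'
python3 jog.py '-10 0 0 0 0 0 0;-10 0 0 0 0 0 0;-10 0 0 0 0 0 0;-10 0 0 0 0 0 0;0 0 0 0 0 0 0'
python3 -c "
from h import *
H=[619.3,-100.2,.071]
p=place(np.array([[50-90-64.,0,0]]),*H)[0]; toolgo(p[0],p[1],21.5,.071+np.pi)"
```

```text
t: 10.18
position: [415.5, -115.5, 24.0]
ee_rot: [-0.035, 0.999, -0.001, 0.002]
force: [1.5, -0.5, -0.8]
gripper_width: 0.174
gripper_force: 58.7
t: 10.6
position: [454.7, -112.6, 23.8]
ee_rot: [-0.034, 0.999, -0.0, 0.002]
force: [0.2, 0.3, -1.5]
gripper_width: 0.171
gripper_force: 58.7
tool d [-61.1   0.9   2.5] rz -0.002 ang -3.073 tilt [ 0.003 -0.001 -1.   ] J [-0.24  0.38 -0.4   0.79  0.   -0.31] pos [ 454.7 -112.6   23.8] t 10.6
```

```bash
python3 jog.py '0 0.5 1.8 0 0 0 0;0 0 0 0 0 0 0;-8 0 0 0 0 0 0;-8 0 0 0 0 0 0;-8 0 0 0 0 0 0;0 0 0 0 0 0 0'
python3 -c "
from h import *
H=[619.3,-100.2,.071]
p=place(np.array([[50-90-64.,0,0]]),*H)[0]; toolgo(p[0],p[1],21.5,.071+np.pi)"
```

```text
t: 11.1
position: [478.0, -110.5, 22.0]
ee_rot: [-0.034, 0.999, -0.0, 0.001]
force: [0.9, 0.7, -1.4]
gripper_width: 0.171
gripper_force: 58.7
tool d [-37.7   0.3   0.6] rz -0.002 ang -3.073 tilt [ 0.003 -0.    -1.   ] J [-0.23  0.42 -0.34  0.81  0.   -0.3 ] pos [ 478.  -110.5   22. ] t 11.1
```

No contact yet and under the pad; continue to the stop.

```bash
python3 jog.py '-8 0 0 0 0 0 0;-8 0 0 0 0 0 0;-8 0 0 0 0 0 0;-6 0 0 0 0 0 0;0 0 0 0 0 0 0'
python3 jog.py '-4 0 0 0 0 0 0;0 0 0 0 0 0 0;-3 0 0 0 0 0 0;0 0 0 0 0 0 0'
python3 -c "
from h import *
H=[619.3,-100.2,.071]
p=place(np.array([[50-90-64.,0,0]]),*H)[0]; toolgo(p[0],p[1],21.5,.071+np.pi)"
```

```text
t: 11.52
position: [507.2, -108.3, 21.7]
ee_rot: [-0.034, 0.999, -0.0, 0.001]
force: [0.9, -0.6, -1.6]
gripper_width: 0.171
gripper_force: 58.7
t: 11.85
position: [512.6, -107.8, 21.7]
ee_rot: [-0.034, 0.999, -0.0, 0.0]
force: [1.3, 1.1, -1.7]
gripper_width: 0.17
gripper_force: 58.7
tool d [-3.   0.   0.2] rz -0.003 ang -3.073 tilt [ 0. -0. -1.] J [-0.21  0.47 -0.25  0.85  0.   -0.28] pos [ 512.6 -107.8   21.7] t 11.85
```

```bash
python3 jog.py '-2 0 0 0 0 0 0;0 0 0 0 0 0 0;-1.5 0 0 0 0 0 0;0 0 0 0 0 0 0'
python3 jog.py '-1.5 0 0 0 0 0 0;0 0 0 0 0 0 0;-1.5 0 0 0 0 0 0;0 0 0 0 0 0 0'
```

```text
t: 12.18
position: [514.3, -107.5, 21.2]
ee_rot: [-0.034, 0.999, 0.0, -0.001]
force: [-3.2, -0.4, 1.2]
gripper_width: 0.173
gripper_force: 59.0
t: 12.52
position: [514.3, -107.3, 21.1]
ee_rot: [-0.034, 0.999, 0.0, -0.004]
force: [-10.7, -0.5, 6.1]
gripper_width: 0.172
gripper_force: 59.8
```

```bash
python3 jog.py '0 0 0 0 0 0 .4;0 0 0 0 0 0 .4;0 0 0 0 0 0 .4;0 0 0 0 0 0 .4;0 0 -15 0 0 0 .4;0 0 -40 0 0 0 .4;0 0 -40 0 0 0 .6;0 0 -40 0 0 0 .6;0 0 -30 0 0 0 .6;0 0 0 0 0 -.1 .6'
python3 jog.py '0 0 0 0 0 -.1 .6;0 0 0 0 0 -.1 .6;0 0 0 0 0 -.1 .6;0 0 0 0 0 -.1 .6;0 0 0 0 0 -.1 .6;0 0 0 0 0 -.1 .6;0 0 0 0 0 -.1 .6;0 0 0 0 0 -.1 .6;0 0 0 0 0 0 .6'
python3 -c "
from h import *
toolgo(470,320,190,.973-np.pi)
Cam('scene','s3')
print(mfit([load('s3')],np.load('pics/B.npy')),mfit([load('s3')],np.load('pics/C.npy')))
H=[619.3,-100.2,.071]
p=place(np.array([[50-90.,0,0]]),*H)[0]
a=load('s3');ov=a.im[:,:,::-1].copy();m=(sil(a,CAR,[p[0],p[1],.071,12])>.5).astype(np.uint8)
S=3;big=cv2.resize(ov[150:300,220:420],None,fx=S,fy=S,interpolation=2)
m=cv2.resize(m[150:300,220:420],None,fx=S,fy=S)
cv2.drawContours(big,cv2.findContours(m,0,1)[0],-1,(0,0,255),1)
cv2.imwrite('pics/s3v.png',big)
"
```

```text
t: 13.35
position: [523.5, -108.2, 194.7]
ee_rot: [-0.085, 0.996, -0.002, 0.007]
force: [0.9, -0.3, 0.9]
gripper_width: 0.602
gripper_force: 0.0
t: 14.1
position: [519.2, -107.3, 186.8]
ee_rot: [-0.466, 0.885, -0.0, 0.0]
force: [0.1, 1.1, -0.3]
gripper_width: 0.602
gripper_force: 0.0
tool d [-324.7  282.1   -3.3] rz -0.003 ang -2.172 tilt [ 0.001 -0.    -1.   ] J [-0.2   0.32 -0.    1.25  0.   -1.17] pos [ 519.2 -107.3  186.8] t 14.1
(array([484.28061921, 354.85752591,   0.98047965,   0.        ]), array([0.95552118])) (array([ 462.85257375, -330.09005606,   -0.9750935 ,    0.        ]), array([0.92671236]))
```

View pics/s3v.png

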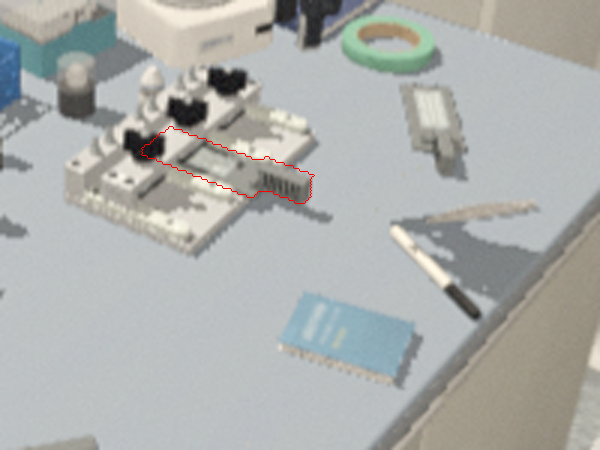

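```bash
python3 jog.py '-29.5 25.6 0 0 0 0 .6;-29.5 25.6 0 0 0 0 .6;-29.5 25.6 0 0 0 0 .6;-29.5 25.6 0 0 0 0 .6;-29.5 25.6 0 0 0 0 .6;-29.5 25.6 0 0 0 0 .6;-29.5 25.6 0 0 0 0 .6;-29.5 25.6 0 0 0 0 .6;-29.5 25.6 0 0 0 0 .6;-29.5 25.6 0 0 0 0 .6'
python3 jog.py '-29.5 25.6 0 0 0 0 .6;0 0 0 0 0 0 .6;0 0 0 0 0 0 .6'
python3 -c "
from h import *
w=Cam('wrist','w7')
q,i=mfit([w],[485.2,352.3,.973,0]);print(q,i,mfit([w,load('w4')],[485.2,352.3,.973,0],(8,8,.15,4)))
c,s=np.cos(q[2]),np.sin(q[2])
toolgo(q[0]-64*c,q[1]-64*s,60,q[2]+np.pi)"
```

```text
t: 14.98
position: [474.6, 282.9, 186.8]
ee_rot: [-0.464, 0.886, 0.0, 0.0]
force: [1.2, -0.2, -0.8]
gripper_width: 0.604
gripper_force: 0.0
t: 15.23
position: [470.1, 321.9, 186.2]
ee_rot: [-0.466, 0.885, -0.0, 0.0]
force: [-0.2, -0.8, -0.1]
gripper_width: 0.6
gripper_force: 0.0
[485.75261867 352.79947025   0.97241358   0.        ] [0.96386207] (array([485.39957572, 352.19348298,   0.97383394,   2.66226041]), array([0.96482069, 0.97473675]))
tool d [ 28.4   5.4 126.3] rz -0.004 ang -2.173 tilt [-0.    -0.001 -1.   ] J [ 0.6   0.4   0.11  1.28 -0.   -0.37] pos [470.3 320.3 186.3] t 15.2833
```

```bash
python3 jog.py '7 1.3 32 0 0 0 .6;7 1.3 32 0 0 0 .6;7 1.3 32 0 0 0 .6;7 1.3 30 0 0 0 .6;0 0 0 0 0 0 .6;0 0 0 0 0 0 .6'
python3 -c "
from h import *
q=[485.6,352.5,.973]
c,s=np.cos(q[2]),np.sin(q[2])
toolgo(q[0]-64*c,q[1]-64*s,8,q[2]+np.pi)"
```

```text
t: 15.78
position: [449.5, 297.2, 59.7]
ee_rot: [-0.464, 0.886, -0.0, -0.002]
force: [-0.0, 0.0, -0.6]
gripper_width: 0.598
gripper_force: 0.0
tool d [-2.2  1.2 51.7] rz -0.008 ang -2.176 tilt [-0.004 -0.002 -1.   ] J [ 0.58  0.45 -0.16  0.96 -0.   -0.38] pos [449.5 297.2  59.7] t 15.7833
```

```bash
python3 jog.py '-1 .6 20 0 0 0 .6;-1 .6 20 0 0 0 .6;0 0 10 0 0 0 .6;0 0 2 0 0 0 .6;0 0 0 0 0 0 .6;0 0 0 0 0 0 .6' 60
python3 jog.py '0 0 0 0 0 0 0;0 0 0 0 0 0 0;0 0 0 0 0 0 0;0 0 0 0 0 0 0;0 0 0 0 0 0 0;0 0 0 0 0 0 0;0 0 0 0 0 0 0' 60
python3 jog.py '0 0 -15 0 0 0 0;0 0 -15 0 0 0 0;0 0 0 0 0 0 0;0 0 0 0 0 0 0'
python3 - <<'E'
from h import *
H=[619.3,-100.2,.071]
p=place(np.array([[-95-90-64.,78,0]]),*H)[0]; toolgo(p[0],p[1],36,.071+np.pi)
E
```

```text
t: 16.28
position: [451.9, 302.4, 10.2]
ee_rot: [-0.465, 0.885, 0.0, 0.001]
force: [0.1, -0.6, 0.2]
gripper_width: 0.598
gripper_force: 0.0
t: 16.87
position: [451.3, 302.3, 9.7]
ee_rot: [-0.465, 0.885, 0.0, 0.001]
force: [-0.7, -0.5, 5.3]
gripper_width: 0.171
gripper_force: 60.9
t: 17.2
position: [451.1, 302.1, 38.9]
ee_rot: [-0.465, 0.885, 0.0, 0.001]
force: [0.6, -0.6, -1.9]
gripper_width: 0.173
gripper_force: 60.0
tool d [ 330.5 -123.3    2.5] rz 0.897 ang -2.173 tilt [ 0.001  0.001 -1.   ] J [ 0.59  0.48 -0.18  0.91 -0.   -0.38] pos [451.1 302.1  38.9] t 17.2
```

```bash
python3 jog.py '20 -7.5 0 0 0 0 0;33 -12.3 0 0 0 0 0;33 -12.3 0 0 0 0 0;33 -12.3 0 0 0 0 0;33 -12.3 0 0 0 0 0;33 -12.3 0 0 0 0 0;33 -12.3 0 0 0 0 0;33 -12.3 0 0 0 0 0;33 -12.3 0 0 0 0 0;33 -12.3 0 0 0 0 0'
python3 jog.py '14 -5 0 0 0 0 0;0 0 0 0 0 .112 0;0 0 0 0 0 .112 0;0 0 0 0 0 .112 0;0 0 0 0 0 .112 0;0 0 0 0 0 .112 0;0 0 0 0 0 .112 0;0 0 0 0 0 .112 0;0 0 0 0 0 .112 0;0 0 0 0 0 0 0'
python3 - <<'E'
from h import *
H=[619.3,-100.2,.071]
p=place(np.array([[-95-90-64.,78,0]]),*H)[0]; toolgo(p[0],p[1],22.8,.071+np.pi)
E
```

```text
t: 18.03
position: [366.7, -27.7, 37.7]
ee_rot: [-0.466, 0.885, 0.0, -0.001]
force: [0.7, -0.9, -1.4]
gripper_width: 0.169
gripper_force: 59.9
t: 18.87
position: [363.5, -40.6, 37.7]
ee_rot: [-0.035, 0.999, 0.0, -0.001]
force: [-0.3, 0.7, -0.7]
gripper_width: 0.17
gripper_force: 60.0
tool d [-1.9  0.4 14.9] rz -0.001 ang -3.071 tilt [-0.002  0.    -1.   ] J [-0.11  0.19 -0.63  0.75 -0.   -0.18] pos [363.5 -40.6  37.7] t 18.8667
```

```bash
python3 -c "
from h import *
print(load('w1').plane([(102,216),(192,260)],5))"
python3 jog.py '-2 .4 4 0 0 0 0;-10 0 4 0 0 0 0;-10 0 4 0 0 0 0;0 0 2.5 0 0 0 0;-10 0 0 0 0 0 0;-10 0 0 0 0 0 0;0 0 0 0 0 0 0'
python3 jog.py '-10 0 0 0 0 0 0;-10 0 0 0 0 0 0;-10 0 0 0 0 0 0;-10 0 0 0 0 0 0;0 0 0 0 0 0 0'
python3 -c "
from h import *
H=[619.3,-100.2,.071]
p=place(np.array([[50-90-64.,78,0]]),*H)[0]; toolgo(p[0],p[1],22.4,.071+np.pi)"
```

```text
[[ 285.47188015  -70.2674256     5.        ]
 [ 403.21989765 -135.85045504    5.        ]]
t: 19.45
position: [409.8, -37.3, 24.5]
ee_rot: [-0.036, 0.999, -0.0, 0.002]
force: [0.1, 0.3, -2.1]
gripper_width: 0.171
gripper_force: 59.9
t: 19.87
position: [449.9, -34.4, 24.7]
ee_rot: [-0.036, 0.999, -0.0, 0.002]
force: [0.2, -0.9, -0.7]
gripper_width: 0.174
gripper_force: 59.9
tool d [-60.3   0.3   2.5] rz 0.002 ang -3.069 tilt [ 0.004 -0.    -1.   ] J [-0.08  0.35 -0.44  0.77  0.   -0.15] pos [449.9 -34.4  24.7] t 19.8667
```

```bash
python3 jog.py '0 0.3 2 0 0 0 0;0 0 0 0 0 0 0;-8 0 0 0 0 0 0;-8 0 0 0 0 0 0;-8 0 0 0 0 0 0;0 0 0 0 0 0 0'
python3 jog.py '-8 0 0 0 0 0 0;-8 0 0 0 0 0 0;-8 0 0 0 0 0 0;-4 0 0 0 0 0 0;0 0 0 0 0 0 0'
python3 -c "
from h import *
H=[619.3,-100.2,.071]
p=place(np.array([[50-90-64.,78,0]]),*H)[0]; toolgo(p[0],p[1],22,.071+np.pi)"
```

```text
t: 20.37
position: [473.0, -32.4, 22.5]
ee_rot: [-0.036, 0.999, -0.0, 0.002]
force: [0.5, -1.1, -1.5]
gripper_width: 0.169
gripper_force: 59.9
t: 20.78
position: [499.7, -30.3, 22.1]
ee_rot: [-0.036, 0.999, -0.0, 0.001]
force: [-0.0, -0.5, -1.7]
gripper_width: 0.17
gripper_force: 60.0
tool d [-10.4  -0.2   0.1] rz 0.001 ang -3.069 tilt [ 0.001 -0.    -1.   ] J [-0.06  0.44 -0.31  0.82  0.   -0.13] pos [499.7 -30.3  22.1] t 20.7833
```

```bash
python3 jog.py '-4 0 0 0 0 0 0;-3 0 0 0 0 0 0;0 0 0 0 0 0 0;-2 0 0 0 0 0 0;0 0 0 0 0 0 0'
python3 jog.py '-2 0 0 0 0 0 0;0 0 0 0 0 0 0;0 0 0 0 0 0 0'
```

```text
t: 21.2
position: [507.3, -29.7, 22.1]
ee_rot: [-0.036, 0.999, -0.0, 0.0]
force: [1.1, 0.0, -0.8]
gripper_width: 0.17
gripper_force: 60.0
t: 21.45
position: [509.2, -29.6, 22.1]
ee_rot: [-0.036, 0.999, 0.0, 0.0]
force: [0.5, 0.0, -1.1]
gripper_width: 0.174
gripper_force: 60.0
```

```bash
python3 jog.py '-2 0 0 0 0 0 0;0 0 0 0 0 0 0;-1.5 0 0 0 0 0 0;0 0 0 0 0 0 0'
python3 jog.py '-1.5 0 0 0 0 0 0;0 0 0 0 0 0 0'
```

```text
t: 21.78
position: [512.2, -29.3, 21.9]
ee_rot: [-0.036, 0.999, 0.0, -0.001]
force: [-1.8, -0.6, -0.8]
gripper_width: 0.173
gripper_force: 60.1
t: 21.95
position: [512.2, -29.2, 21.7]
ee_rot: [-0.036, 0.999, 0.0, -0.002]
force: [-4.8, -0.3, 1.9]
gripper_width: 0.172
gripper_force: 60.5
```

```bash
python3 jog.py '-1.5 0 0 0 0 0 0;0 0 0 0 0 0 0;0 0 0 0 0 0 0'
python3 jog.py '0 0 0 0 0 0 .4;0 0 0 0 0 0 .4;0 0 0 0 0 0 .4;0 0 0 0 0 0 .4;0 0 -15 0 0 0 .4;0 0 -40 0 0 0 .4;0 0 -40 0 0 0 .6;0 0 -40 0 0 0 .6;0 0 -30 0 0 0 .6;0 0 0 0 0 .12 .6'
python3 jog.py '0 0 0 0 0 .115 .6;0 0 0 0 0 .115 .6;0 0 0 0 0 .115 .6;0 0 0 0 0 .115 .6;0 0 0 0 0 .115 .6;0 0 0 0 0 .115 .6;0 0 0 0 0 .115 .6;0 0 0 0 0 .115 .6;0 0 0 0 0 0 .6'
python3 -c "
from h import *
toolgo(455,-315,190,-.973+np.pi)
a=Cam('scene','s4')
for n in 'C':print(mfit([a],np.load('pics/C.npy')))
"
```

```text
t: 22.2
position: [512.2, -29.2, 21.7]
ee_rot: [-0.036, 0.999, 0.0, -0.003]
force: [-8.4, 0.1, 5.0]
gripper_width: 0.173
gripper_force: 60.8
t: 23.03
position: [520.4, -29.3, 195.0]
ee_rot: [0.025, 1.0, -0.0, 0.007]
force: [0.5, 0.3, 1.1]
gripper_width: 0.597
gripper_force: 0.0
t: 23.78
position: [516.0, -29.1, 187.2]
ee_rot: [0.466, 0.885, 0.0, 0.0]
force: [0.3, 0.0, 0.4]
gripper_width: 0.599
gripper_force: 0.0
tool d [-201.3 -212.    -2.8] rz 0.003 ang 2.172 tilt [ 0.001 -0.    -1.   ] J [-0.06  0.3  -0.04  1.24  0.    0.91] pos [516.  -29.1 187.2] t 23.7833
(array([ 463.31042968, -329.41865272,   -0.97048229,    0.        ]), array([0.9142232]))
```

```bash
python3 jog.py '-25 -26.5 0 0 0 0 .6;-25 -26.5 0 0 0 0 .6;-25 -26.5 0 0 0 0 .6;-25 -26.5 0 0 0 0 .6;-25 -26.5 0 0 0 0 .6;-25 -26.5 0 0 0 0 .6;-25 -26.5 0 0 0 0 .6;-25 -26.5 0 0 0 0 .6;0 0 0 0 0 0 .6;0 0 0 0 0 0 .6'
python3 -c "
from h import *
w=Cam('wrist','w8')
q,i=mfit([w],[463.5,-333.9,-.974,0]);print(q,i,mfit([w,load('w3')],[463.5,-333.9,-.974,0],(8,8,.15,4)))
c,s=np.cos(q[2]),np.sin(q[2])
toolgo(q[0]-64*c,q[1]-64*s,60,q[2]+np.pi)"
```

```text
t: 24.67
position: [453.8, -315.9, 186.8]
ee_rot: [0.466, 0.885, 0.0, 0.0]
force: [0.4, 0.6, 0.2]
gripper_width: 0.6
gripper_force: 0.0
[ 463.59447602 -333.51580992   -0.9734601     0.        ] [0.9662602] (array([ 463.22580186, -332.98327838,   -0.97449477,    2.46820104]), array([0.97290648, 0.96759267]))
tool d [ 42.9  -2.6 126.9] rz 0.006 ang 2.174 tilt [-0.     0.001 -1.   ] J [-0.61  0.37  0.06  1.27  0.    0.36] pos [ 454.1 -314.5  186.9] t 24.7167
```

```bash
python3 jog.py '10.7 -.6 32 0 0 .006 .6;10.7 -.6 32 0 0 0 .6;10.7 -.6 32 0 0 0 .6;10.7 -.6 30 0 0 0 .6;0 0 0 0 0 0 .6;0 0 0 0 0 0 .6;0 0 0 0 0 0 .6'
python3 -c "
from h import *
q=[463.5,-333.5,-.974]
c,s=np.cos(q[2]),np.sin(q[2])
toolgo(q[0]-64*c,q[1]-64*s,8,q[2]+np.pi)"
```

```text
t: 25.3
position: [430.4, -280.4, 63.0]
ee_rot: [0.467, 0.884, -0.0, 0.002]
force: [0.6, -0.3, 0.4]
gripper_width: 0.604
gripper_force: 0.0
tool d [ 1.7 -2.5 55. ] rz 0.002 ang 2.17 tilt [ 0.003 -0.002 -1.   ] J [-0.58  0.4  -0.24  0.93  0.    0.39] pos [ 430.4 -280.4   63. ] t 25.3
```

```bash
python3 jog.py '0.5 -1 20 0 0 0 .6;0.5 -1 20 0 0 0 .6;0 0 10 0 0 0 .6;0 0 4 0 0 0 .6;0 0 0 0 0 0 .6;0 0 0 0 0 0 .6' 60
python3 jog.py '0 0 0 0 0 0 0;0 0 0 0 0 0 0;0 0 0 0 0 0 0;0 0 0 0 0 0 0;0 0 0 0 0 0 0;0 0 0 0 0 0 0;0 0 0 0 0 0 0' 60
python3 jog.py '0 0 -15 0 0 0 0;0 0 -15 0 0 0 0;0 0 0 0 0 0 0;0 0 0 0 0 0 0'
python3 - <<'E'
from h import *
H=[619.3,-100.2,.071]
p=place(np.array([[-95-90-64.,-78,0]]),*H)[0]; toolgo(p[0],p[1],36,.071+np.pi)
E
```

```text
t: 25.8
position: [427.3, -281.1, 8.3]
ee_rot: [0.468, 0.884, -0.0, 0.001]
force: [0.3, -0.1, 0.7]
gripper_width: 0.598
gripper_force: 0.0
t: 26.38
position: [427.1, -280.9, 8.2]
ee_rot: [0.468, 0.884, 0.0, 0.001]
force: [0.4, 0.0, 6.3]
gripper_width: 0.172
gripper_force: 60.1
t: 26.72
position: [426.4, -280.7, 37.4]
ee_rot: [0.468, 0.884, -0.0, 0.001]
force: [0.9, 0.2, -2.0]
gripper_width: 0.171
gripper_force: 59.3
tool d [98.4  6.4  1.2] rz -1.045 ang 2.168 tilt [ 0.001 -0.001 -1.   ] J [-0.58  0.43 -0.27  0.87 -0.    0.39] pos [ 426.4 -280.7   37.4] t 26.7167
```

```bash
python3 jog.py '20 1.3 0 0 0 0 0;30 2 0 0 0 0 0;30 2 0 0 0 0 0;18 1 0 0 0 -.04 0;0 0 0 0 0 -.1 0;0 0 0 0 0 -.1 0;0 0 0 0 0 -.1 0;0 0 0 0 0 -.1 0;0 0 0 0 0 -.1 0;0 0 0 0 0 -.1 0'
python3 jog.py '0 0 0 0 0 -.1 0;0 0 0 0 0 -.1 0;0 0 0 0 0 -.1 0;0 0 0 0 0 -.1 0;0 0 0 0 0 0 0;0 0 0 0 0 0 0'
python3 - <<'E'
from h import *
H=[619.3,-100.2,.071]
p=place(np.array([[-95-90-64.,-78,0]]),*H)[0]; toolgo(p[0],p[1],21.3,.071+np.pi)
E
```

```text
t: 27.55
position: [375.2, -195.3, 36.0]
ee_rot: [0.164, 0.987, 0.0, -0.001]
force: [-0.1, 0.5, -1.3]
gripper_width: 0.17
gripper_force: 59.2
t: 28.05
position: [375.4, -195.4, 36.2]
ee_rot: [-0.032, 0.999, 0.0, -0.001]
force: [-0.1, 0.2, -3.0]
gripper_width: 0.169
gripper_force: 59.3
tool d [-1.  -0.3 14.9] rz -0.007 ang -3.078 tilt [-0.002  0.001 -1.   ] J [-0.48  0.29 -0.5   0.78 -0.   -0.54] pos [ 375.4 -195.4   36.2] t 28.05
```

```bash
python3 jog.py '-1 -.3 4 0 0 -.007 0;-10 0 4 0 0 0 0;-10 0 4 0 0 0 0;0 0 2.5 0 0 0 0;-10 0 0 0 0 0 0;-10 0 0 0 0 0 0;0 0 0 0 0 0 0'
python3 jog.py '-10 0 0 0 0 0 0;-10 0 0 0 0 0 0;-10 0 0 0 0 0 0;-10 0 0 0 0 0 0;0 0 0 0 0 0 0'
python3 -c "
from h import *
H=[619.3,-100.2,.071]
p=place(np.array([[50-90-64.,-78,0]]),*H)[0]; toolgo(p[0],p[1],21,.071+np.pi)"
```

```text
t: 28.63
position: [420.2, -193.4, 22.9]
ee_rot: [-0.037, 0.999, -0.001, 0.001]
force: [0.8, -0.6, -0.6]
gripper_width: 0.172
gripper_force: 59.3
t: 29.05
position: [460.2, -190.4, 23.0]
ee_rot: [-0.037, 0.999, -0.001, 0.002]
force: [0.5, -0.6, -1.0]
gripper_width: 0.167
gripper_force: 59.3
tool d [-61.1   0.5   2.2] rz 0.003 ang -3.067 tilt [ 0.003 -0.001 -1.   ] J [-0.39  0.43 -0.32  0.82  0.   -0.47] pos [ 460.2 -190.4   23. ] t 29.05
```

```bash
python3 jog.py '0 0.5 2 0 0 .003 0;0 0 0 0 0 0 0;-8 0 0 0 0 0 0;-8 0 0 0 0 0 0;-8 0 0 0 0 0 0;0 0 0 0 0 0 0'
python3 jog.py '-8 0 0 0 0 0 0;-8 0 0 0 0 0 0;-8 0 0 0 0 0 0;-6 0 0 0 0 0 0;0 0 0 0 0 0 0'
python3 jog.py '-2 0 0 0 0 0 0;0 0 0 0 0 0 0'
python3 -c "
from h import *
H=[619.3,-100.2,.071]
p=place(np.array([[50-90-64.,-78,0]]),*H)[0]; toolgo(p[0],p[1],21,.071+np.pi)"
```

```text
t: 29.55
position: [483.4, -188.2, 20.9]
ee_rot: [-0.035, 0.999, -0.0, 0.001]
force: [0.4, 0.1, -0.1]
gripper_width: 0.173
gripper_force: 59.3
t: 29.97
position: [512.8, -185.9, 20.7]
ee_rot: [-0.036, 0.999, -0.0, 0.001]
force: [0.7, -0.1, -1.3]
gripper_width: 0.17
gripper_force: 59.3
t: 30.13
position: [513.0, -185.6, 20.5]
ee_rot: [-0.035, 0.999, 0.0, -0.0]
force: [0.4, 0.3, 0.1]
gripper_width: 0.171
gripper_force: 59.4
tool d [-8.1 -0.4 -0.5] rz -0.001 ang -3.071 tilt [-0.  0. -1.] J [-0.35  0.51 -0.19  0.87  0.   -0.42] pos [ 513.  -185.6   20.5] t 30.1333
```

```bash
python3 jog.py '-1.5 0 0 0 0 0 0;0 0 0 0 0 0 0'; python3 jog.py '-1.5 0 0 0 0 0 0;0 0 0 0 0 0 0'
python3 -c "
from h import *
H=[619.3,-100.2,.071]
p=place(np.array([[50-90-64.,-78,0]]),*H)[0]; toolgo(p[0],p[1],21,.071+np.pi)
a=Cam('scene','s5');p=place(np.array([[50-90.,-78,0]]),*H)[0]
ov=a.im[:,:,::-1].copy();m=(sil(a,CAR,[p[0],p[1],.071,12])>.5).astype(np.uint8)
S=4;big=cv2.resize(ov[150:290,230:400],None,fx=S,fy=S,interpolation=2)
m=cv2.resize(m[150:290,230:400],None,fx=S,fy=S)
cv2.drawContours(big,cv2.findContours(m,0,1)[0],-1,(0,0,255),1)
cv2.imwrite('pics/s5v.png',big)
"
```

```text
t: 30.3
position: [514.3, -185.6, 20.6]
ee_rot: [-0.035, 0.999, 0.0, -0.0]
force: [0.7, 0.4, -0.7]
gripper_width: 0.173
gripper_force: 59.4
t: 30.47
position: [515.9, -185.5, 20.7]
ee_rot: [-0.035, 0.999, -0.0, 0.0]
force: [-0.4, 0.3, -1.9]
gripper_width: 0.174
gripper_force: 59.4
tool d [-5.2 -0.2 -0.3] rz -0.001 ang -3.071 tilt [ 0. -0. -1.] J [-0.35  0.51 -0.18  0.88  0.   -0.42] pos [ 515.9 -185.5   20.7] t 30.4667
```

View pics/s5v.png

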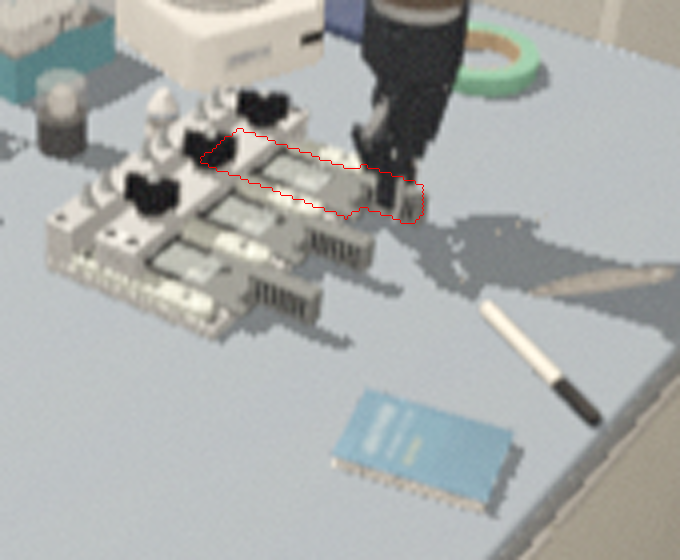

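Just lag; still free. Carrier C sits a few mm short; continue pushing.

```bash
python3 jog.py '-2 0 0 0 0 0 0;0 0 0 0 0 0 0;-1.5 0 0 0 0 0 0;0 0 0 0 0 0 0'; python3 jog.py '-1.5 0 0 0 0 0 0;0 0 0 0 0 0 0'; python3 jog.py '-1.5 0 0 0 0 0 0;0 0 0 0 0 0 0'
```

```text
t: 30.85
position: [519.6, -185.3, 20.6]
ee_rot: [-0.035, 0.999, -0.0, 0.0]
force: [-0.3, -0.1, -1.5]
gripper_width: 0.171
gripper_force: 59.4
t: 31.02
position: [520.7, -185.1, 20.5]
ee_rot: [-0.035, 0.999, 0.0, -0.0]
force: [-0.6, 0.3, 0.3]
gripper_width: 0.174
gripper_force: 59.4
t: 31.18
position: [520.7, -184.9, 20.2]
ee_rot: [-0.035, 0.999, 0.0, -0.002]
force: [-4.3, -0.3, 1.3]
gripper_width: 0.17
gripper_force: 59.6
```

```bash
python3 jog.py '-1.5 0 0 0 0 0 0;0 0 0 0 0 0 0;0 0 0 0 0 0 0'
python3 jog.py '0 0 0 0 0 0 .4;0 0 0 0 0 0 .4;0 0 0 0 0 0 .4;0 0 0 0 0 0 .4;0 0 -15 0 0 0 .4;0 0 -40 0 0 0 .4;0 0 -40 0 0 0 .4;0 0 -40 0 0 0 .4;0 0 -40 0 0 0 .4;0 0 0 0 0 0 .4'
python3 jog.py '-30 25 0 0 0 0 .4;-30 25 0 0 0 0 .4;-30 25 0 0 0 0 .4;-15 5 0 0 0 0 .4;0 0 0 0 0 0 .4;0 0 0 0 0 0 .4'
python3 -c "
from h import *
w=Cam('wrist','w9')
cv2.imwrite('pics/w9v.png',cv2.resize(w.im[:300,90:430,::-1],None,fx=1.95,fy=1.95,interpolation=2))
np.set_printoptions(precision=2,suppress=True)
H=[619.3,-100.2,.071]
for o in wings(w,H): print(o)
toolgo(620,-100,200,.071-np.pi)"
```

```text
t: 31.43
position: [520.7, -184.9, 20.2]
ee_rot: [-0.035, 0.999, 0.0, -0.003]
force: [-8.5, -1.6, 3.3]
gripper_width: 0.173
gripper_force: 60.0
t: 32.27
position: [528.9, -186.5, 205.3]
ee_rot: [-0.035, 0.999, -0.003, 0.008]
force: [1.0, 0.5, 0.8]
gripper_width: 0.399
gripper_force: 0.0
t: 32.77
position: [623.4, -97.0, 194.8]
ee_rot: [-0.036, 0.999, -0.0, -0.0]
force: [0.6, -0.1, -0.5]
gripper_width: 0.399
gripper_force: 0.0
(array([626.15, -20.92,   0.31,   0.  ]), np.float64(0.6612551819656528), array([625.74, -21.55]))
(array([631.59, -98.53,   0.35,   0.  ]), np.float64(0.6735714552308439), array([631.27, -99.35]))
(array([ 636.68, -176.03,    0.36,    0.  ]), np.float64(0.6736857910183915), array([ 636.8 , -177.15]))
tool d [ 2.8 -2.1 -5. ] rz -0.0 ang -3.071 tilt [-0. -0. -1.] J [-0.16  0.52  0.32  1.37 -0.   -0.23] pos [622.7 -97.8 195. ] t 32.8167
```

View pics/w9v.png

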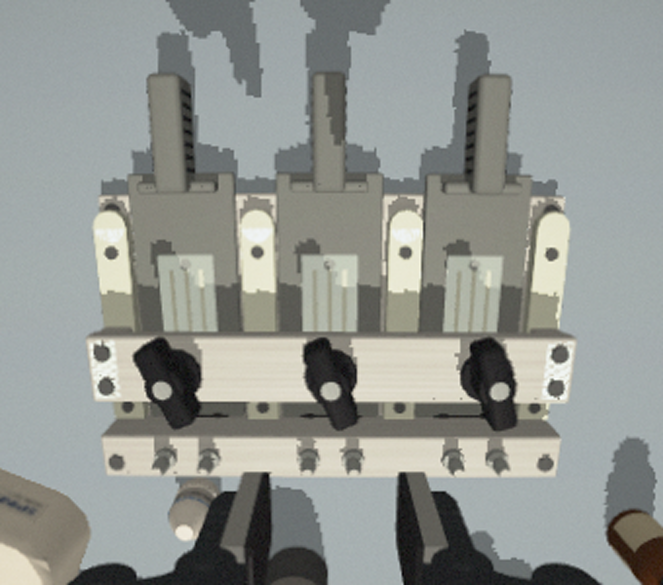

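```bash
python3 -c "
from h import *
toolgo(625.9,-21.2,63,.35-np.pi)"
```

```text
tool d [ -8.8  76.1 132. ] rz -0.279 ang -3.071 tilt [-0.001 -0.    -1.   ] J [-0.16  0.52  0.32  1.37 -0.   -0.23] pos [622.7 -97.8 195. ] t 32.8167
```

```bash
python3 jog.py '-3 25 0 0 0 0 .4;-3 25 0 0 0 0 .4;-3 26 0 0 0 0 .4;0 0 0 0 0 -.093 .4;0 0 0 0 0 -.093 .4;0 0 30 0 0 -.093 .4;0 0 30 0 0 0 .4;0 0 30 0 0 0 .4;0 0 0 0 0 0 .4;0 0 0 0 0 0 .4'
python3 -c "
from h import *
toolgo(625.9,-21.2,63,.35-np.pi)
w=Cam('wrist','w10');cv2.imwrite('pics/w10.png',w.im[:,:,::-1])"
```

```text
t: 33.65
position: [624.2, -22.4, 104.3]
ee_rot: [-0.173, 0.985, 0.0, -0.002]
force: [0.6, 0.7, 0.6]
gripper_width: 0.4
gripper_force: 0.0
tool d [-2.2  0.5 41.3] rz -0.002 ang -2.794 tilt [-0.005  0.    -1.   ] J [-0.04  0.57  0.16  1.17 -0.   -0.38] pos [624.2 -22.4 104.3] t 33.65
```

View pics/w10.png

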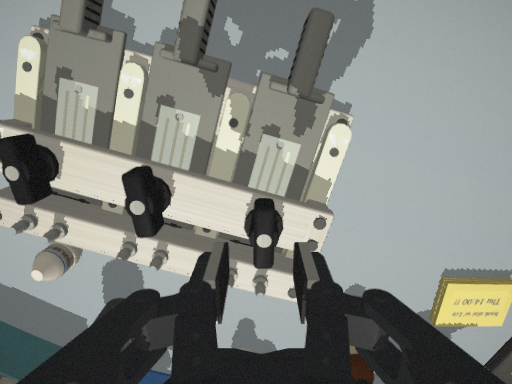

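```bash
python3 jog.py '-1 0.3 18 0 0 0 .4;-1 0.2 13 0 0 0 .4;0 0 7 0 0 0 .4;0 0 0 0 0 0 .4;0 0 0 0 0 0 .4'
python3 jog.py '0 0 0 0 0 0 0;0 0 0 0 0 0 0;0 0 0 0 0 0 0;0 0 0 0 0 0 0;0 0 0 0 0 0 0' 50
python3 -c "
from h import *
toolgo(625.9,-21.2,63,.35-np.pi);print(manip.get_state()['moment'])"
```

```text
t: 34.12
position: [629.1, -20.5, 69.2]
ee_rot: [-0.174, 0.985, -0.0, 0.001]
force: [-0.3, 1.4, 0.3]
gripper_width: 0.4
gripper_force: 0.0
t: 34.53
position: [629.0, -19.0, 69.6]
ee_rot: [-0.174, 0.985, 0.001, 0.001]
force: [-1.8, 2.7, 5.1]
gripper_width: 0.131
gripper_force: 50.5
tool d [ 3.6 -1.   6.6] rz 0.0 ang -2.792 tilt [ 0.002  0.002 -1.   ] J [-0.03  0.6   0.12  1.09  0.   -0.38] pos [629.  -19.   69.6] t 34.5333
[ 0.74310386  0.45619195 -0.06777049]
```

```bash
python3 jog.py '0 0 0 0 0 0 .3;0 0 0 0 0 0 .3;0 0 0 0 0 0 .3;3.5 -.5 5 0 0 0 .3;0 0 0 0 0 0 .3;0 0 0 0 0 0 .3'
python3 jog.py '0 0 0 0 0 0 0;0 0 0 0 0 0 0;0 0 0 0 0 0 0;0 0 0 0 0 0 0' 50
python3 -c "
from h import *
toolgo(625.9,-21.2,63,.35-np.pi);print(manip.get_state()['moment'])"
```

```text
t: 35.03
position: [624.4, -22.1, 61.8]
ee_rot: [-0.174, 0.985, 0.0, -0.001]
force: [0.9, 0.5, 0.3]
gripper_width: 0.3
gripper_force: 0.0
t: 35.37
position: [624.4, -20.7, 62.5]
ee_rot: [-0.174, 0.985, 0.001, -0.001]
force: [-3.2, 4.8, 2.2]
gripper_width: 0.139
gripper_force: 50.5
tool d [-1.3 -1.  -0.5] rz 0.0 ang -2.792 tilt [-0.002  0.002 -1.   ] J [-0.03  0.6   0.1   1.07  0.   -0.38] pos [624.4 -20.7  62.5] t 35.3667
[ 0.8144751   0.64966674 -0.05767255]
```

```bash
python3 jog.py '0 0 0 0 0 .06 0;0 0 0 0 0 .12 0;0 0 0 0 0 .12 0;0 0 0 0 0 .12 0;0 0 0 0 0 .12 0'
python3 jog.py '0 0 0 0 0 .12 0;0 0 0 0 0 .12 0;0 0 0 0 0 .12 0;0 0 0 0 0 .12 0;0 0 0 0 0 .12 0;0 0 0 0 0 .12 0;0 0 0 0 0 .12 0;0 0 0 0 0 .12 0;0 0 0 0 0 .12 0;0 0 0 0 0 .06 0'
python3 jog.py '0 0 0 0 0 .12 0;0 0 0 0 0 .12 0;0 0 0 0 0 .12 0;0 0 0 0 0 .12 0;0 0 0 0 0 .12 0;0 0 0 0 0 0 0'
python3 -c "
from h import *
toolgo(625.9,-21.2,63,.35-np.pi);print(manip.get_state()['moment'])"
```

```text
t: 35.78
position: [624.3, -20.1, 62.4]
ee_rot: [0.097, 0.995, 0.001, -0.001]
force: [-3.3, 5.2, 1.3]
gripper_width: 0.138
gripper_force: 50.5
t: 36.62
position: [625.2, -19.0, 62.5]
ee_rot: [0.618, 0.786, 0.002, -0.002]
force: [-0.5, 7.9, -0.5]
gripper_width: 0.142
gripper_force: 50.3
t: 37.12
position: [626.0, -19.0, 62.5]
ee_rot: [0.823, 0.568, 0.002, -0.002]
force: [1.4, 7.7, -2.0]
gripper_width: 0.136
gripper_force: 50.1
tool d [-2.1  0.7 -0.5] rz -2.283 ang 1.209 tilt [ 0.001  0.005 -1.   ] J [-0.03  0.6   0.1   1.07  0.    1.9 ] pos [626.  -19.   62.5] t 37.1167
[ 1.69052065 -0.12779104 -0.05697105]
```

```bash
python3 jog.py '0 0 0 0 0 0 .4;0 0 0 0 0 0 .4;0 0 0 0 0 0 .4;0 0 -15 0 0 0 .4;0 0 -20 0 0 0 .4;0 0 0 0 0 -.12 .4;0 0 0 0 0 -.12 .4;0 0 0 0 0 -.12 .4;0 0 0 0 0 -.12 .4;0 0 0 0 0 -.12 .4' >/dev/null
python3 jog.py '0 0 0 0 0 -.12 .4;0 0 0 0 0 -.12 .4;0 0 0 0 0 -.12 .4;0 0 0 0 0 -.12 .4;0 0 0 0 0 -.12 .4;0 0 0 0 0 -.12 .4;0 0 0 0 0 -.12 .4;0 0 0 0 0 -.12 .4;0 0 0 0 0 -.12 .4;0 0 0 0 0 -.12 .4'  >/dev/null
python3 jog.py '0 0 0 0 0 -.12 .4;0 0 0 0 0 -.12 .4;0 0 0 0 0 -.12 .4;0 0 0 0 0 -.12 .4;0 0 0 0 0 -.12 .4;0 0 0 0 0 -.12 .4;0 0 0 0 0 -.12 .4;0 0 0 0 0 -.12 .4;0 0 0 0 0 -.12 .4;0 0 0 0 0 -.12 .4'
python3 jog.py '0 0 0 0 0 -.12 .4;0 0 0 0 0 -.02 .4;0 0 0 0 0 0 .4;0 0 0 0 0 0 .4'
python3 -c "
from h import *
toolgo(626,-19.3,63,1.209-np.pi)"
```

```text
t: 39.62
position: [625.4, -22.7, 97.8]
ee_rot: [-0.512, 0.859, -0.001, 0.0]
force: [-0.4, -0.6, 0.8]
gripper_width: 0.402
gripper_force: 0.0
t: 39.95
position: [625.3, -22.2, 97.7]
ee_rot: [-0.567, 0.824, -0.0, 0.0]
force: [-0.6, -0.9, 0.1]
gripper_width: 0.402
gripper_force: 0.0
tool d [-3.   0.4 34.7] rz -0.003 ang -1.935 tilt [ 0. -0. -1.] J [-0.04  0.57  0.14  1.15 -0.   -1.24] pos [625.3 -22.2  97.7] t 39.95
```

```bash
python3 jog.py '-1 0.2 15 0 0 0 .4;-1 0.2 15 0 0 0 .4;0 0 4.5 0 0 0 .4;0 0 0 0 0 0 .4;0 0 0 0 0 0 0;0 0 0 0 0 0 0;0 0 0 0 0 0 0;0 0 0 0 0 0 0;0 0 0 0 0 0 0' 50
python3 -c "
from h import *
toolgo(626,-19.3,63,1.209-np.pi);print(manip.get_state()['moment'])"
```

```text
t: 40.7
position: [625.8, -19.8, 64.0]
ee_rot: [-0.568, 0.823, -0.0, 0.0]
force: [-1.0, 0.3, 3.2]
gripper_width: 0.141
gripper_force: 51.4
tool d [-0.6 -0.   1. ] rz 0.0 ang -1.933 tilt [ 0.001  0.    -1.   ] J [-0.03  0.6   0.1   1.07  0.   -1.24] pos [625.8 -19.8  64. ] t 40.7
[0.057503   0.47399814 0.0127013 ]
```

```bash
python3 jog.py '0 0 0 0 0 .06 0;0 0 0 0 0 .12 0;0 0 0 0 0 .12 0;0 0 0 0 0 .12 0;0 0 0 0 0 .12 0;0 0 0 0 0 .12 0;0 0 0 0 0 .12 0;0 0 0 0 0 .12 0;0 0 0 0 0 .12 0;0 0 0 0 0 .12 0'
python3 jog.py '0 0 0 0 0 .12 0;0 0 0 0 0 .12 0;0 0 0 0 0 .12 0;0 0 0 0 0 .12 0;0 0 0 0 0 .06 0;0 0 0 0 0 0 0;0 0 0 0 0 0 0' >/dev/null
G='from h import *
s=manip.get_state();M=R.from_quat(s["ee_rot"]).as_matrix();print(np.arctan2(M[1,0],M[0,0]).round(3),s["moment"].round(3),s["force"].round(1))'
python3 -c "$G"; python3 jog.py '0 0 0 0 0 .05 0;0 0 0 0 0 0 0;0 0 0 0 0 0 0'>/dev/null; python3 -c "$G"
python3 jog.py '0 0 0 0 0 .05 0;0 0 0 0 0 0 0;0 0 0 0 0 0 0'>/dev/null; python3 -c "$G"
python3 jog.py '0 0 0 0 0 .05 0;0 0 0 0 0 0 0;0 0 0 0 0 0 0'; python3 -c "$G"
```

```text
t: 41.53
position: [626.0, -20.2, 64.1]
ee_rot: [-0.032, 1.0, -0.0, 0.001]
force: [-0.9, -0.7, 5.1]
gripper_width: 0.14
gripper_force: 51.4
2.672 [-0.382  0.566 -0.066] [-3.2 -2.   5.6]
2.622 [-0.337  0.535 -0.088] [-2.9 -2.3  5.2]
2.572 [-0.38   0.568 -0.089] [-2.4 -0.1  5.7]
t: 42.87
position: [625.9, -20.3, 64.0]
ee_rot: [0.304, 0.953, -0.0, 0.001]
force: [-2.2, -2.2, 5.9]
gripper_width: 0.138
gripper_force: 52.1
2.524 [-0.482  0.48   0.539] [-2.2 -2.2  5.9]
```

```bash
python3 jog.py '0 0 0 0 0 0 .4;0 0 0 0 0 0 .4;0 0 0 0 0 0 .4;0 0 -15 0 0 0 .4;0 0 -20 0 0 0 .4;0 0 -10 0 0 -.12 .4;0 0 0 0 0 -.12 .4;0 0 0 0 0 -.12 .4;0 0 0 0 0 -.12 .4;0 0 0 0 0 -.12 .4' >/dev/null
python3 jog.py '0 0 0 0 0 -.12 .4;0 0 0 0 0 -.12 .4;0 0 0 0 0 -.12 .4;0 0 0 0 0 -.06 .4;0 0 0 0 0 0 .4;0 0 0 0 0 0 .4'
python3 -c "
from h import *
toolgo(631.4,-97.9,100,.396-np.pi)"
```

```text
t: 44.2
position: [625.5, -19.7, 107.7]
ee_rot: [-0.198, 0.98, 0.0, -0.0]
force: [-0.4, -0.8, -0.0]
gripper_width: 0.401
gripper_force: 0.0
tool d [ 24.8 -74.4   7.7] rz 0.002 ang -2.744 tilt [-0.  0. -1.] J [-0.03  0.56  0.16  1.17  0.   -0.43] pos [625.5 -19.7 107.7] t 44.2
```

```bash
python3 jog.py '8 -25 0 0 0 0 .4;8 -25 0 0 0 0 .4;8.8 -24.4 0 0 0 0 .4;0 0 0 0 0 0 .4;0 0 15 0 0 0 .4;0 0 15 0 0 0 .4;0 0 0 0 0 0 .4;0 0 0 0 0 0 .4'
python3 -c "
from h import *
toolgo(631.4,-97.9,63,.396-np.pi)
w=Cam('wrist','w11')"
```

```text
t: 44.87
position: [630.5, -97.6, 77.1]
ee_rot: [-0.198, 0.98, 0.001, -0.001]
force: [-0.8, -0.6, 0.4]
gripper_width: 0.394
gripper_force: 0.0
tool d [-0.7 -0.7 14. ] rz 0.003 ang -2.743 tilt [-0.003  0.001 -1.   ] J [-0.15  0.61  0.16  1.12  0.   -0.55] pos [630.5 -97.6  77.1] t 44.8667
```

```bash
cat > g.py <<'E'
from h import *
s=manip.get_state();M=R.from_quat(s["ee_rot"]).as_matrix();print('ang',np.arctan2(M[1,0],M[0,0]).round(3),'J6',s['qpos'][5].round(2),'M',s["moment"].round(3),'F',s["force"].round(1),'w',round(s['gripper_width'],3),s['position'].round(1))
E
python3 jog.py '-.7 -.5 7 0 0 0 .4;0 0 6.5 0 0 0 .4;0 0 0 0 0 0 .4;0 0 0 0 0 0 .4;0 0 0 0 0 0 0;0 0 0 0 0 0 0;0 0 0 0 0 0 0;0 0 0 0 0 0 0;0 0 0 0 0 0 0;0 0 0 0 0 0 0' 50; python3 g.py
```

```text
t: 45.75
position: [632.6, -97.4, 65.1]
ee_rot: [-0.199, 0.98, 0.001, 0.0]
force: [-0.6, 5.5, 3.6]
gripper_width: 0.139
gripper_force: 51.5
ang -2.742 J6 -0.55 M [0.959 0.244 0.026] F [-0.6  5.5  3.6] w 0.139 [632.6 -97.4  65.1]
```

```bash
python3 jog.py '0 0 0 0 0 .06 0;0 0 0 0 0 .12 0;0 0 0 0 0 .12 0;0 0 0 0 0 .12 0;0 0 0 0 0 .12 0;0 0 0 0 0 .12 0;0 0 0 0 0 .12 0;0 0 0 0 0 .12 0;0 0 0 0 0 .12 0;0 0 0 0 0 .12 0'>/dev/null; python3 g.py
python3 jog.py '0 0 0 0 0 .12 0;0 0 0 0 0 .12 0;0 0 0 0 0 .12 0;0 0 0 0 0 .12 0;0 0 0 0 0 .12 0;0 0 0 0 0 .12 0;0 0 0 0 0 .12 0;0 0 0 0 0 .12 0;0 0 0 0 0 .12 0;0 0 0 0 0 .06 0'>/dev/null
python3 jog.py '0 0 0 0 0 0 0;0 0 0 0 0 0 0' >/dev/null; python3 g.py
python3 jog.py '0 0 0 0 0 0 .4;0 0 0 0 0 0 .4;0 0 0 0 0 0 .4;0 0 -15 0 0 0 .4;0 0 -20 0 0 0 .4;0 0 0 0 0 -.12 .4;0 0 0 0 0 -.12 .4;0 0 0 0 0 -.12 .4;0 0 0 0 0 -.12 .4;0 0 0 0 0 -.12 .4' >/dev/null
python3 jog.py '0 0 0 0 0 -.12 .4;0 0 0 0 0 -.12 .4;0 0 0 0 0 -.12 .4;0 0 0 0 0 -.12 .4;0 0 0 0 0 -.12 .4;0 0 0 0 0 -.12 .4;0 0 0 0 0 -.12 .4;0 0 0 0 0 -.12 .4;0 0 0 0 0 -.12 .4;0 0 0 0 0 -.12 .4'  >/dev/null
python3 jog.py '0 0 0 0 0 -.12 .4;0 0 0 0 0 -.12 .4;0 0 0 0 0 -.12 .4;0 0 0 0 0 -.12 .4;0 0 0 0 0 -.12 .4;0 0 0 0 0 -.12 .4;0 0 0 0 0 -.12 .4;0 0 0 0 0 -.12 .4;0 0 0 0 0 -.12 .4;0 0 0 0 0 -.12 .4' >/dev/null
python3 jog.py '0 0 0 0 0 -.12 .4;0 0 0 0 0 -.02 .4;0 0 0 0 0 0 .4;0 0 0 0 0 0 .4'; python3 g.py
```

```text
ang 2.394 J6 0.59 M [0.09  0.505 0.033] F [-2.5  0.1  4.2] w 0.139 [632.3 -99.2  65.1]
ang 1.259 J6 1.73 M [-0.02   1.328 -0.048] F [-5.  -0.1  6.4] w 0.139 [630.5 -99.6  65. ]
t: 50.42
position: [632.5, -98.3, 99.4]
ee_rot: [-0.588, 0.809, -0.0, -0.0]
force: [0.9, -0.5, -0.0]
gripper_width: 0.399
gripper_force: 0.0
ang -1.885 J6 -1.41 M [-0.033 -0.004  0.022] F [ 0.9 -0.5 -0. ] w 0.399 [632.5 -98.3  99.4]
```

```bash
python3 jog.py '0 0 15 0 0 0 .4;0 0 15 0 0 0 .4;0 0 4.5 0 0 0 .4;0 0 0 0 0 0 .4;0 0 0 0 0 0 0;0 0 0 0 0 0 0;0 0 0 0 0 0 0;0 0 0 0 0 0 0;0 0 0 0 0 0 0' 50 >/dev/null; python3 g.py
python3 jog.py '0 0 0 0 0 .06 0;0 0 0 0 0 .12 0;0 0 0 0 0 .12 0;0 0 0 0 0 .12 0;0 0 0 0 0 .12 0;0 0 0 0 0 .12 0;0 0 0 0 0 .12 0;0 0 0 0 0 .12 0;0 0 0 0 0 .12 0;0 0 0 0 0 .12 0' >/dev/null
python3 jog.py '0 0 0 0 0 .12 0;0 0 0 0 0 .12 0;0 0 0 0 0 .12 0;0 0 0 0 0 .12 0;0 0 0 0 0 .12 0;0 0 0 0 0 0 0;0 0 0 0 0 0 0' >/dev/null; python3 g.py
python3 jog.py '0 0 0 0 0 .05 0;0 0 0 0 0 0 0;0 0 0 0 0 0 0'>/dev/null; python3 g.py
python3 jog.py '0 0 0 0 0 .05 0;0 0 0 0 0 0 0;0 0 0 0 0 0 0'>/dev/null; python3 g.py
```

```text
ang -1.882 J6 -1.41 M [0.198 1.019 0.017] F [-4.7  2.   2.7] w 0.133 [631.2 -97.7  65.9]
ang 2.663 J6 0.32 M [ 0.075  1.194 -0.028] F [-6.   1.   3.1] w 0.137 [631.2 -98.1  65.9]
ang 2.613 J6 0.37 M [ 0.107  1.184 -0.047] F [-5.3  1.6  4.3] w 0.139 [631.2 -98.1  65.9]
ang 2.563 J6 0.42 M [ 0.136  1.196 -0.019] F [-4.7 -0.   3.5] w 0.136 [631.2 -98.1  65.9]
```

```bash
python3 jog.py '0 0 0 0 0 .04 0;0 0 0 0 0 0 0;0 0 0 0 0 0 0'>/dev/null; python3 g.py
python3 jog.py '0 0 0 0 0 .03 0;0 0 0 0 0 0 0;0 0 0 0 0 0 0'>/dev/null; python3 g.py
```

```text
ang 2.525 J6 0.46 M [0.006 1.244 0.58 ] F [-5.9 -0.1  3.3] w 0.136 [631.2 -98.1  65.9]
ang 2.496 J6 0.49 M [-0.012  1.236  0.971] F [-5.7  1.1  3.6] w 0.139 [631.2 -98.1  65.9]
```

```bash
python3 jog.py '0 0 0 0 0 0 .4;0 0 0 0 0 0 .4;0 0 0 0 0 0 .4;0 0 -15 0 0 0 .4;0 0 -20 0 0 0 .4;0 0 -10 0 0 -.12 .4;0 0 0 0 0 -.12 .4;0 0 0 0 0 -.12 .4;0 0 0 0 0 -.12 .4;0 0 0 0 0 -.12 .4' >/dev/null
python3 jog.py '0 0 0 0 0 -.12 .4;0 0 0 0 0 -.12 .4;0 0 0 0 0 -.12 .4;0 0 0 0 0 -.12 .4;0 0 0 0 0 -.03 .4;0 0 0 0 0 0 .4;0 0 0 0 0 0 .4'
python3 -c "
from h import *
toolgo(636.8,-176,78,.46-np.pi)"
```

```text
t: 55.0
position: [632.9, -98.3, 110.3]
ee_rot: [-0.227, 0.974, -0.0, 0.0]
force: [0.7, 0.9, -0.0]
gripper_width: 0.399
gripper_force: 0.0
tool d [ 30.9 -71.4  32.4] rz -0.002 ang -2.683 tilt [ 0.001 -0.    -1.   ] J [-0.15  0.59  0.21  1.19  0.   -0.61] pos [632.9 -98.3 110.3] t 55.0
```

```bash
python3 jog.py '10 -24 0 0 0 0 .4;10 -24 0 0 0 0 .4;10.9 -23.4 0 0 0 0 .4;0 0 0 0 0 0 .4;0 0 8 0 0 0 .4;0 0 0 0 0 0 .4;0 0 0 0 0 0 .4'
python3 -c "
from h import *
toolgo(636.8,-176,63,.46-np.pi)
w=Cam('wrist','w12');cv2.imwrite('pics/w12.png',w.im[:,:,::-1])"
```

```text
t: 55.58
position: [635.6, -174.8, 101.0]
ee_rot: [-0.228, 0.974, 0.001, -0.001]
force: [-0.3, -0.3, -0.4]
gripper_width: 0.4
gripper_force: 0.0
tool d [-0.5 -1.7 38. ] rz -0.0 ang -2.682 tilt [-0.002  0.001 -1.   ] J [-0.27  0.63  0.27  1.21  0.   -0.73] pos [ 635.6 -174.8  101. ] t 55.5833
```

View pics/w12.png

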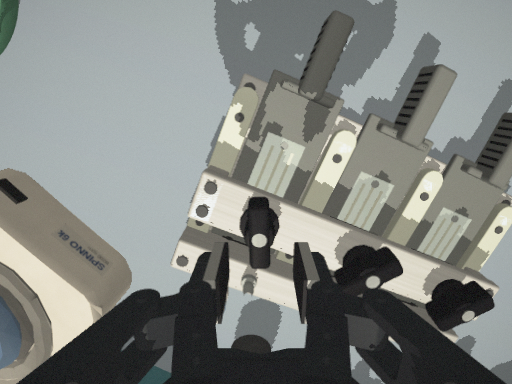

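```bash
python3 jog.py '-.3 -1 15 0 0 0 .4;-.2 -.5 15 0 0 0 .4;0 0 6 0 0 0 .4;0 0 0 0 0 0 .4;0 0 0 0 0 0 0;0 0 0 0 0 0 0;0 0 0 0 0 0 0;0 0 0 0 0 0 0;0 0 0 0 0 0 0;0 0 0 0 0 0 0' 50; python3 g.py
```

```text
t: 56.47
position: [637.4, -175.4, 67.0]
ee_rot: [-0.228, 0.974, 0.001, 0.0]
force: [-1.5, 5.9, 0.9]
gripper_width: 0.132
gripper_force: 50.4
ang -2.681 J6 -0.73 M [0.934 0.324 0.064] F [-1.5  5.9  0.9] w 0.132 [ 637.4 -175.4   67. ]
```

```bash
python3 jog.py '0 0 0 0 0 .06 0;0 0 0 0 0 .12 0;0 0 0 0 0 .12 0;0 0 0 0 0 .12 0;0 0 0 0 0 .12 0;0 0 0 0 0 .12 0;0 0 0 0 0 .12 0;0 0 0 0 0 .12 0;0 0 0 0 0 .12 0;0 0 0 0 0 .12 0'>/dev/null; python3 g.py
python3 jog.py '0 0 0 0 0 .12 0;0 0 0 0 0 .12 0;0 0 0 0 0 .12 0;0 0 0 0 0 .12 0;0 0 0 0 0 .12 0;0 0 0 0 0 .12 0;0 0 0 0 0 .12 0;0 0 0 0 0 .12 0;0 0 0 0 0 .12 0;0 0 0 0 0 .06 0'>/dev/null
python3 jog.py '0 0 0 0 0 0 0;0 0 0 0 0 0 0' >/dev/null; python3 g.py
python3 jog.py '0 0 0 0 0 0 .4;0 0 0 0 0 0 .4;0 0 0 0 0 0 .4;0 0 -15 0 0 0 .4;0 0 -20 0 0 0 .4;0 0 0 0 0 -.12 .4;0 0 0 0 0 -.12 .4;0 0 0 0 0 -.12 .4;0 0 0 0 0 -.12 .4;0 0 0 0 0 -.12 .4' >/dev/null
python3 jog.py '0 0 0 0 0 -.12 .4;0 0 0 0 0 -.12 .4;0 0 0 0 0 -.12 .4;0 0 0 0 0 -.12 .4;0 0 0 0 0 -.12 .4;0 0 0 0 0 -.12 .4;0 0 0 0 0 -.12 .4;0 0 0 0 0 -.12 .4;0 0 0 0 0 -.12 .4;0 0 0 0 0 -.12 .4'  >/dev/null
python3 jog.py '0 0 0 0 0 -.12 .4;0 0 0 0 0 -.12 .4;0 0 0 0 0 -.12 .4;0 0 0 0 0 -.12 .4;0 0 0 0 0 -.12 .4;0 0 0 0 0 -.12 .4;0 0 0 0 0 -.12 .4;0 0 0 0 0 -.12 .4;0 0 0 0 0 -.12 .4;0 0 0 0 0 -.12 .4' >/dev/null
python3 jog.py '0 0 0 0 0 -.12 .4;0 0 0 0 0 -.02 .4;0 0 0 0 0 0 .4;0 0 0 0 0 0 .4'; python3 g.py
```

```text
ang 2.455 J6 0.42 M [0.375 0.612 0.045] F [-2.4  1.8  1.3] w 0.136 [ 637.2 -176.7   67. ]
ang 1.32 J6 1.55 M [ 0.403  1.193 -0.059] F [-5.4  1.7  3.9] w 0.136 [ 636.  -176.9   67. ]
t: 61.13
position: [637.7, -177.2, 101.3]
ee_rot: [-0.612, 0.791, -0.0, 0.0]
force: [0.2, -0.1, 0.2]
gripper_width: 0.397
gripper_force: 0.0
ang -1.825 J6 -1.59 M [-0.015 -0.004 -0.051] F [ 0.2 -0.1  0.2] w 0.397 [ 637.7 -177.2  101.3]
```

Remaining about 1.9 rad.

```bash
python3 jog.py '0 0 15 0 0 0 .4;0 0 15 0 0 0 .4;0 0 6 0 0 0 .4;0 0 0 0 0 0 .4;0 0 0 0 0 0 0;0 0 0 0 0 0 0;0 0 0 0 0 0 0;0 0 0 0 0 0 0;0 0 0 0 0 0 0' 50 >/dev/null; python3 g.py
python3 jog.py '0 0 0 0 0 .06 0;0 0 0 0 0 .12 0;0 0 0 0 0 .12 0;0 0 0 0 0 .12 0;0 0 0 0 0 .12 0;0 0 0 0 0 .12 0;0 0 0 0 0 .12 0;0 0 0 0 0 .12 0;0 0 0 0 0 .12 0;0 0 0 0 0 .12 0' >/dev/null
python3 jog.py '0 0 0 0 0 .12 0;0 0 0 0 0 .12 0;0 0 0 0 0 .12 0;0 0 0 0 0 .12 0;0 0 0 0 0 .12 0;0 0 0 0 0 .06 0;0 0 0 0 0 0 0' >/dev/null; python3 g.py
python3 jog.py '0 0 0 0 0 .05 0;0 0 0 0 0 0 0;0 0 0 0 0 0 0'>/dev/null; python3 g.py
python3 jog.py '0 0 0 0 0 .05 0;0 0 0 0 0 0 0;0 0 0 0 0 0 0'>/dev/null; python3 g.py
python3 jog.py '0 0 0 0 0 .03 0;0 0 0 0 0 0 0;0 0 0 0 0 0 0'>/dev/null; python3 g.py
```

```text
ang -1.823 J6 -1.59 M [0.268 1.026 0.046] F [-5.6  1.4  2. ] w 0.135 [ 636.2 -176.7   65.9]
ang 2.659 J6 0.21 M [ 0.821  1.429 -0.048] F [-7.4  4.6  3.6] w 0.137 [ 635.5 -175.5   65.8]
ang 2.611 J6 0.26 M [ 0.809  1.399 -0.056] F [-6.5  4.3  3.7] w 0.136 [ 635.5 -175.4   65.9]
ang 2.561 J6 0.31 M [ 0.881  1.377 -0.055] F [-6.9  4.   4.6] w 0.138 [ 635.6 -175.4   65.9]
ang 2.532 J6 0.34 M [0.778 1.448 0.412] F [-7.1  4.3  3.6] w 0.137 [ 635.6 -175.4   65.9]
```

```bash
python3 jog.py '0 0 0 0 0 .03 0;0 0 0 0 0 0 0;0 0 0 0 0 0 0'>/dev/null; python3 g.py
python3 jog.py '0 0 0 0 0 0 .4;0 0 0 0 0 0 .4;0 0 0 0 0 0 .4;0 0 -15 0 0 0 .4;0 0 -30 0 0 0 .4;0 0 -30 0 0 0 .4;0 0 -30 0 0 0 .4;0 0 -30 0 0 0 .4;0 0 0 0 0 0 .4;0 0 0 0 0 0 .4' >/dev/null
python3 jog.py '10 30 0 0 0 -.1 .4;10 30 0 0 0 -.1 .4;10 20 0 0 0 -.1 .4;0 0 0 0 0 -.1 .4;0 0 0 0 0 -.1 .4;0 0 0 0 0 -.1 .4;0 0 0 0 0 0 .4;0 0 0 0 0 0 .4'
python3 -c "
from h import *
np.set_printoptions(precision=3,suppress=True)
w=Cam('wrist','w13')
cv2.imwrite('pics/w13.png',w.im[:,:,::-1])
H=[619.3,-100.2,.071]
for o in wings(w,H,(-.66,-.66,-.66)): print(o[0][2],o[1])
for y in(78,0,-78):
    p=place(np.array([[-40.,y,0]]),*H)[0]
    s=load('w13'); P=place(np.array([[-90,0,27.],[-45,28,6],[-45,-28,6]]),p[0],p[1],.071,12); print(w.proj(P).round(0).tolist())
"
```

```text
ang 2.504 J6 0.37 M [0.723 1.447 0.879] F [-6.1  4.6  3.7] w 0.136 [ 635.6 -175.3   65.8]
t: 65.8
position: [653.3, -93.8, 198.8]
ee_rot: [0.022, 1.0, 0.0, -0.001]
force: [0.3, 0.3, 0.2]
gripper_width: 0.401
gripper_force: 0.0
-0.5785954983385889 0.6704105887497337
-0.608718032312456 0.6761605270024365
-0.6973594615598036 0.6467585486652848
[[323.0, -6.0], [350.0, 47.0], [294.0, 53.0]]
[[236.0, 4.0], [272.0, 56.0], [216.0, 63.0]]
[[152.0, 16.0], [195.0, 66.0], [141.0, 73.0]]
```

View pics/w13.png

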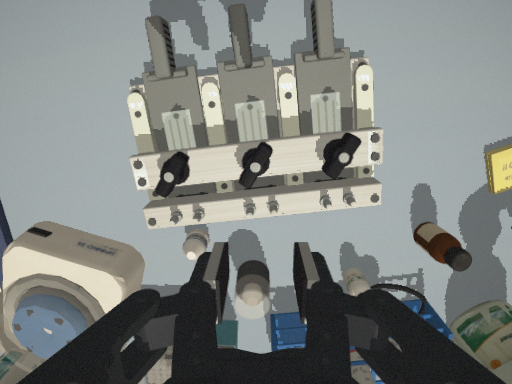

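```bash
python3 -c "
from rig import manip
print(manip.job_done())"
```

```text
the job is handed in; nothing more can be done
None
```

All three carriers are home against the stop (8–10 N contact felt in each lane), all three wing screws are turned clockwise to their end stops, the vial was not touched, and the job was handed in at about 66 s.

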